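Trace the edge of a cold-room latch cam

ROBOT

A 7-joint arm with a two-finger parallel gripper is mounted at the origin on the work surface. World frame = base frame: x ahead of the robot, y to its left, z up, the work surface at z = 0. Lengths are in m, angles in degrees, forces in N, time in s.
With the tool pointing down it reaches from about 0.425 to 0.875 m from the base axis. Payload 4.7 kg.
Tool frame: the origin (TCP) lies on the centre line of the jaws, within the pads' length; the fingertips stand 11 mm ahead of it and the grasp point (between the pads) lies 8 mm behind it; z points along the fingers, y is the direction in which the jaws open and shut (so a half turn about z gives the same grasp; the last joint's range is limited). The gripper opens to 87 mm and grips with 3 to 60 N. Pads are 19 mm wide; open, the fingers measure 117 mm over their backs; the gripper's body (75 mm by 190 mm) begins 51 mm behind the grasp point.
Start: joints at [77.584, 18.392, -4.016, 83.108, 1.295, 78.541, -3.26], TCP at [0.149, -0.633, 0.234] pointing down, gripper open.
Joint ranges: [-163.93, 163.93], [-17.29, 119.83], [-79.2, 71.16], [3.27, 140.29], [-89.18, 269.18], [5.43, 117.66], [-154.24, 154.24]. Speed limits (degrees/s): [147.25, 147.25, 180, 180, 180, 180, 180].

INTERFACE

Orientations are given as [roll, pitch, yaw] about the fixed x, y, z axes, in that order (R = Rz(yaw) Ry(pitch) Rx(roll)).
In Python, from cell import env gives the robot as it stands.
- The arm moves only by the tool servo_tool, never from a script. Its argument "moves" is text: rows parted by semicolons, each of 7 numbers parted by spaces: the shift along the tool's x, y, z as a fraction of full scale, then the turn, a rotation vector about the tool's x, y, z as a fraction of full scale, then the gripper's target within -1 to 1 (shut at 1, half-way at 0, fully open at -1). A call has 1 to 20 rows; each row shifts and turns the pose as measured when the row begins, along the tool's axes as they then stand; what a row does not reach is not made up. Full scale, the value 1, is 1000 mm for a shift and 0.5 rad for a turn. A row lasts 1/12 s, in which the tool goes at most 41.7 mm and 7.16 degrees, less where a joint would pass 70% of its speed; a pose out of reach is approached as far as the arm can. A call with a number of a shift or a turn outside -1 to 1 is refused whole. A call with a gripper value outside its range is refused whole. The fingers move at their own pace and stop on an object; "squeeze" is the grip in N (left out, the last holds). Time passes only in rows, so rows that do not move let the fingers close. It gives the time, the measured TCP pose, the force and the opening at its end, in the units of the state.
- env.get_obs(): the state, without advancing time (a new reading comes with each control period).
- env.read_camera(name): name is "side" or "top" or "wrist"; returns a dict with "img" (400x640x3 uint8, red, green, blue), "range_z" (400x640 float32, m along the optical axis (not along the pixel's ray), 0 where there is no reading), "mtx" (3x3 intrinsics, pixels), "T" (4x4, takes a point from camera to world coordinates); the wrist camera has in their place "hand_eye" (4x4, takes a point from camera to tool coordinates, whose origin is the TCP and whose axes are the flange's). Camera axes: x right, y up, looking along -z (the intrinsics and any distortion apply to the point x, -y, -z); pixel columns grow to the right and rows downward; lengths in m; the calibration is good to about 2 mm. A picture is of the moment at which its call begins: read the wrist's pose just before it.
- env.sign_off(): hands the job in, once; it reports no verdict.
The state is a dict: "time_s": time; "qpos": joint angles; "joint_velocities": joint speeds; "effort": joint torques, N m; "tool_pos": TCP position; "tool_rot": TCP orientation; "force": force on the tool from outside, world axes, zero at the start; "wrist_torque": the same for the moment, N m; "grip_width": finger opening in m.
Only numpy, scipy, OpenCV 4.12 (cv2) and the standard library are available. Lean on these libraries where they do the work, as an engineer would, in place of code of your own. Each camera call takes 0.05 s, during which the arm holds its last target.

TASK

Take the tracer out of its stand by the handle and run its ball along the curved edge of the clamped latch cam in one unbroken pass, from the end beside the upright pin to the other end, missing at most the last centimetre and a half at either end. Keep the ball gently pressed against the edge all the way, a few newtons and never more than 10, without letting it come off. Then put the tracer back upright in its stand, collar down on the block, and let go, leaving the other things on the bench where they are.

Things in the scene. Friction and masses are not known exactly. Their poses are not given: they have to be found in the camera images.
- fixture: Checking fixture fixed to the bench: dark steel base plate 150 x 190 x 12 mm (x -55 to 95 mm), a sprung aluminium carriage and, clamped on top, a flat steel latch cam plate. Origin on the bench, z up; the curved cam edge looks to -x and runs along y. A dial 42 mm across lies at the back (x = 86 mm, top at z = 61 mm); a fixed stop pin stands by one end of the cam.
- edge_mid (a point): Middle of the cam's nominal base line, fixture (-20, 0, 47) mm, same axes. Cam plate: z = 38 to 56 mm, y = -64 to 64 mm, upright edge. Nominal edge in fixture mm: x = -20 - 14 exp(-((y-18)/24)^2) + 7 exp(-((y+28)/17)^2) mm (a hollow, then a rounded nose). It was clamped by eye: the real edge stands up to 16 mm off along x and is turned up to 0.13 rad about the fixture's z, which no reading shows.
- carriage_front (a point): Fixed point at the carriage's rest middle, under the cam: fixture (26, 0, 25) mm, same axes. The carriage carries the cam and yields towards +x against a spring of about 4 N per mm, up to 12 mm, and comes back; it does not yield along y. The cam edge and the ball are polished, lightly oiled steel (friction about 0.2).
- pin_top (a point): Top of the upright round pin, 10 mm across, that marks the start end of the edge: fixture (-20, -84, 68) mm.
- start_end (a point): A point of the nominal base line of the cam edge (fixture x = -20 mm) near the pin's end, fixture y = -45 mm: the trace begins here or up to 12 mm nearer the pin, at half the cam's thickness (z = 47 mm). Axes as the fixture.
- finish_end (a point): The same at the far end, fixture y = +45 mm: the trace finishes here or up to 12 mm farther on. Axes as the fixture.
- tracer_handle (a point): Hand tracer, upright, 84 mm tall, about 90 g. This point is the centre of its black handle, 22 x 22 mm square (sides along its x and y) and 46 mm tall. Below the handle is a collar 32 mm across and 4 mm thick (its underside 27 mm below this point), then a bare 8 mm shank and the ball.
- tracer_ball (a point): Centre of the tracer's steel ball, 14 mm across, 54 mm straight below the handle's centre and 27 mm below the collar's underside. Axes as the handle.
- stand_mouth (a point): Centre of the mouth of the tracer's stand, a grey block 70 x 70 x 50 mm fixed to the bench with one upright hole 22 mm across and 42 mm deep; the mouth is 50 mm above the bench. At home the collar rests on the block's top, with the ball 27 mm below the mouth.
- label_roll: Roll of paper labels standing on end, 76 mm across, 50 mm tall, 38 mm core; origin at the centre of its underside. A bystander.
- latch_roller: White spare latch roller, 36 mm across, 32 mm tall; origin under its centre. A bystander.
- grease_jar: Small white jar, 48 mm across, 50 mm tall; origin under its centre. A bystander.
- screwdriver: Screwdriver lying on the bench, along its x axis. A bystander.
- wrench: Wrench lying on the bench, along its x axis. A bystander.
- bolt_tray: Low open steel tray 100 x 140 x 30 mm; origin under its centre. A bystander.
Mind the look-alikes: they are no part of the job. Of the things like the part that bears tracer_handle, leave any that is orange or turquoise; of the rest the smaller one is meant.

How it is judged (in metres and radians):
On the way, in this order (a step that is already met when the one before it is completed fails the run):
1. the ball bears on the cam edge -45 mm along it (within 4 mm), with more than 0.7 N, for 0.15 s (y of tracer_ball in the frame of fixture between -0.049 and -0.041 m and z of tracer_ball in the frame of fixture between 0.036 and 0.058 m and x of tracer_ball in the frame of fixture between -0.08 and 0.014 m and contact force between tracer and fixture above 0.7 N), for 0.15 s.
2. the ball bears on the cam edge -35 mm along it (within 4 mm), with more than 0.7 N, for 0.15 s (y of tracer_ball in the frame of fixture between -0.039 and -0.031 m and z of tracer_ball in the frame of fixture between 0.036 and 0.058 m and x of tracer_ball in the frame of fixture between -0.08 and 0.014 m and contact force between tracer and fixture above 0.7 N), for 0.15 s.
3. the ball bears on the cam edge -25 mm along it (within 4 mm), with more than 0.7 N, for 0.15 s (y of tracer_ball in the frame of fixture between -0.029 and -0.021 m and z of tracer_ball in the frame of fixture between 0.036 and 0.058 m and x of tracer_ball in the frame of fixture between -0.08 and 0.014 m and contact force between tracer and fixture above 0.7 N), for 0.15 s.
4. the ball bears on the cam edge -15 mm along it (within 4 mm), with more than 0.7 N, for 0.15 s (y of tracer_ball in the frame of fixture between -0.019 and -0.011 m and z of tracer_ball in the frame of fixture between 0.036 and 0.058 m and x of tracer_ball in the frame of fixture between -0.08 and 0.014 m and contact force between tracer and fixture above 0.7 N), for 0.15 s.
5. the ball bears on the cam edge -5 mm along it (within 4 mm), with more than 0.7 N, for 0.15 s (y of tracer_ball in the frame of fixture between -0.009 and -0.001 m and z of tracer_ball in the frame of fixture between 0.036 and 0.058 m and x of tracer_ball in the frame of fixture between -0.08 and 0.014 m and contact force between tracer and fixture above 0.7 N), for 0.15 s.
6. the ball bears on the cam edge +5 mm along it (within 4 mm), with more than 0.7 N, for 0.15 s (y of tracer_ball in the frame of fixture between 0.001 and 0.009 m and z of tracer_ball in the frame of fixture between 0.036 and 0.058 m and x of tracer_ball in the frame of fixture between -0.08 and 0.014 m and contact force between tracer and fixture above 0.7 N), for 0.15 s.
7. the ball bears on the cam edge +15 mm along it (within 4 mm), with more than 0.7 N, for 0.15 s (y of tracer_ball in the frame of fixture between 0.011 and 0.019 m and z of tracer_ball in the frame of fixture between 0.036 and 0.058 m and x of tracer_ball in the frame of fixture between -0.08 and 0.014 m and contact force between tracer and fixture above 0.7 N), for 0.15 s.
8. the ball bears on the cam edge +25 mm along it (within 4 mm), with more than 0.7 N, for 0.15 s (y of tracer_ball in the frame of fixture between 0.021 and 0.029 m and z of tracer_ball in the frame of fixture between 0.036 and 0.058 m and x of tracer_ball in the frame of fixture between -0.08 and 0.014 m and contact force between tracer and fixture above 0.7 N), for 0.15 s.
9. the ball bears on the cam edge +35 mm along it (within 4 mm), with more than 0.7 N, for 0.15 s (y of tracer_ball in the frame of fixture between 0.031 and 0.039 m and z of tracer_ball in the frame of fixture between 0.036 and 0.058 m and x of tracer_ball in the frame of fixture between -0.08 and 0.014 m and contact force between tracer and fixture above 0.7 N), for 0.15 s.
10. the ball bears on the cam edge +45 mm along it (within 4 mm), with more than 0.7 N, for 0.15 s (y of tracer_ball in the frame of fixture between 0.041 and 0.049 m and z of tracer_ball in the frame of fixture between 0.036 and 0.058 m and x of tracer_ball in the frame of fixture between -0.08 and 0.014 m and contact force between tracer and fixture above 0.7 N), for 0.15 s.
At the end, for the whole second after the job is handed in: The tracer stands at rest and released in its stand: ball within 7 mm of the hole's axis and at least 23 mm below the mouth, leaning less than 0.1 rad; the edge was traced in order from the pin's end to the other (horizontal distance between tracer_ball and stand_mouth below 0.007 m and z of tracer_ball in the frame of stand_mouth below -0.023 m and angle between tracer_handle's own z axis and vertical below 0.1 rad and linear speed of tracer below 0.02 m/s); the robot touches nothing.
It fails at once if the tracer presses on the cam or its fixture with more than 10 N (contact force between tracer and fixture above 10 N).
It fails at once if the ball comes off the edge in the middle of the pass (within 36 mm either side of the middle) (y of tracer_ball in the frame of fixture between -0.036 and 0.036 m and z of tracer_ball in the frame of fixture between 0.03 and 0.068 m and x of tracer_ball in the frame of fixture between -0.074 and 0.014 m and contact force between tracer and fixture below 0.02 N).
It fails at once if a bystander is moved more than 20 mm (distance of any of label_roll, latch_roller, grease_jar, screwdriver, wrench, bolt_tray from where it was at the start of the episode above 0.02 m).
It also fails if it takes over 72 s, if anything falls off the work surface, if the arm or the gripper's body presses on something with over 40 N, if the wrist force passes 120 N, or if a joint passes its speed limit or range.

## Working session

There is one attempt and no reset: what is moved stays moved. The work goes in short steps, Python scripts to look and compute and a tool call to move; the robot and the scene stay as the last step left them, time stands still between calls to the robot, and variables do not carry over. Pictures are saved under pics/ and viewed, and the job is handed in when it is done.

Besides the shell and the picture viewer there is one more tool, called as name(argument=value, ...), one argument or row to a line, values as JSON. servo_tool: Moves the arm, as the interface text tells. Its arguments: {"type":"object","properties":{"moves":{"type":"string"},"squeeze":{"type":"number"}},"required":["moves"]}

```bash
ls; mkdir -p pics; cat > h.py <<'E'
import numpy as np, cv2
from cell import env
def save(c,name):
    cv2.imwrite(f'pics/{name}.png',c['img'][:,:,::-1])
E
python3 - <<'E'
from h import *
o=env.get_obs(); print(o)
for n in ['side','top','wrist']:
    c=env.read_camera(n); save(c,n+'0'); np.savez(f'{n}0.npz',**c)
    print(n,c['mtx'].tolist(),c.get('T',c.get('hand_eye')).round(4).tolist(),[k for k in c])
E
```

```text
pics
{'time_s': 0.0, 'qpos': array([77.58443589, 18.44270643, -4.01706248, 83.17492036,  1.29537779,
       78.54114109, -3.26090654]), 'joint_velocities': array([ 0.00890257, -0.05591779, -0.05353771,  0.00986741,  0.01770464,
       -0.06163973, -0.06930674]), 'effort': array([ 3.74094925e-04, -4.91282523e+01, -4.03197370e-01, -3.12528276e+01,
       -6.37278683e-02,  4.34586941e-02,  1.87533419e-04]), 'tool_pos': array([ 0.14852908, -0.6322507 ,  0.23242022]), 'tool_rot': array([-1.79886505e+02,  5.61985240e-03,  1.32259417e+01]), 'force': array([0.35400263, 1.23827331, 0.13461434]), 'wrist_torque': array([-0.01026748,  0.00607029,  0.01325286]), 'grip_width': 0.08697554833590111}
side [[367.5895248489288, 0.0, 318.71169201932815], [0.0, 367.5895248489288, 189.53868841922582], [0.0, 0.0, 1.0]] [[0.9214, 0.2748, -0.2747, 0.3053], [-0.3885, 0.6452, -0.6579, -0.6025], [-0.0036, 0.7129, 0.7013, 0.7096], [0.0, 0.0, 0.0, 1.0]] ['img', 'range_z', 'mtx', 'T']
top [[467.16677775235354, 0.0, 320.13885673422004], [0.0, 467.16677775235354, 188.66819914930304], [0.0, 0.0, 1.0]] [[-0.0007, 0.991, -0.134, 0.3642], [-1.0, -0.0007, 0.0003, 0.0151], [0.0002, 0.134, 0.991, 1.5966], [0.0, 0.0, 0.0, 1.0]] ['img', 'range_z', 'mtx', 'T']
wrist [[295.5895740293473, 0.0, 322.22373844556563], [0.0, 295.5895740293473, 202.79127474891038], [0.0, 0.0, 1.0]] [[0.0003, 0.9618, 0.2739, 0.0744], [1.0, -0.0002, -0.0005, 0.0005], [-0.0004, 0.2739, -0.9618, -0.15], [0.0, 0.0, 0.0, 1.0]] ['img', 'range_z', 'mtx', 'hand_eye']
```

View pics/side0.png

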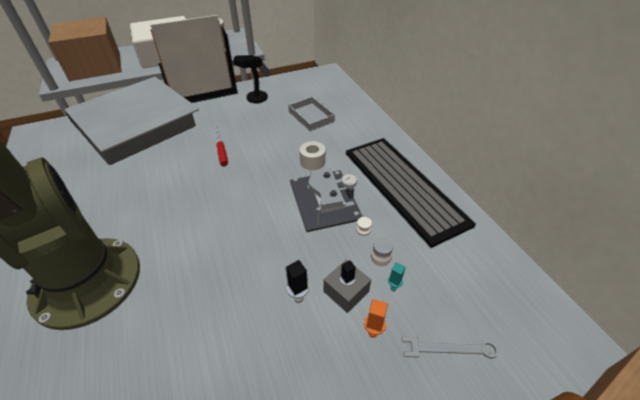

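View pics/top0.png

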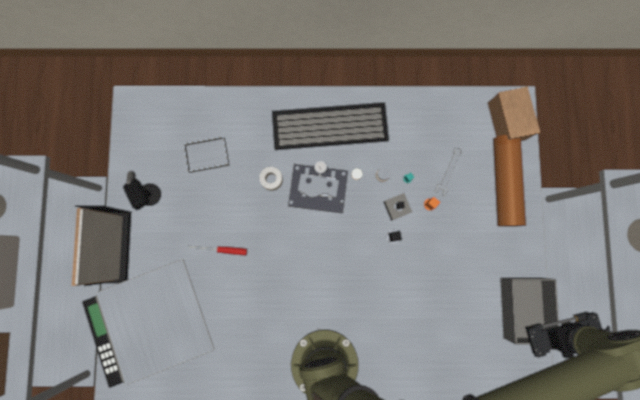

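View pics/wrist0.png

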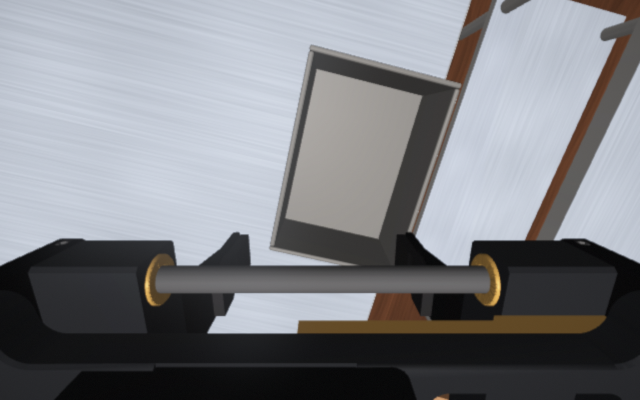

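In the side view: the tracer in the grey stand (black handle, px 347,270) and a larger black free-standing look-alike (297,280), plus orange (376,315) and turquoise (397,275). The smaller black one, in the stand, fits. Next I'll take enlarged crops.

```bash
cat >> h.py <<'E'
def pix2world(c,T,uv,z):
    """cast ray to plane z"""
    u,v=uv; K=c['mtx']
    d=np.array([(u-K[0,2])/K[0,0],-(v-K[1,2])/K[1,1],-1.0])
    d=T[:3,:3]@d; o=T[:3,3]
    return o+d*(z-o[2])/d[2]
def w2pix(c,T,P):
    p=np.linalg.inv(T)@np.r_[P,1]; K=c['mtx']
    return np.array([K[0,0]*p[0]/-p[2]+K[0,2], K[1,1]*p[1]*-1/-p[2]+K[1,2]])
from scipy.spatial.transform import Rotation as Ro
def toolT(o):
    T=np.eye(4); T[:3,:3]=Ro.from_euler('xyz',o['tool_rot'],degrees=True).as_matrix(); T[:3,3]=o['tool_pos']; return T
def cloud(c,T):
    K=c['mtx']; Z=c['range_z']; v,u=np.indices(Z.shape)
    P=np.stack([(u-K[0,2])/K[0,0]*Z,-(v-K[1,2])/K[1,1]*Z,-Z],-1)
    return P@T[:3,:3].T+T[:3,3]
E
python3 - <<'E'
from h import *
s=dict(np.load('side0.npz')); t=dict(np.load('top0.npz'))
a=cv2.resize(s['img'][130:350,270:430],None,fx=3.6,fy=3.6,interpolation=cv2.INTER_CUBIC)[:,:,::-1]
# 576x792 -> limit 600 high
cv2.imwrite('pics/side_crop.png',cv2.resize(a,None,fx=.75,fy=.75))
b=cv2.resize(t['img'][140:250,260:460],None,fx=4,fy=4,interpolation=cv2.INTER_CUBIC)[:,:,::-1]
cv2.imwrite('pics/top_crop.png',b)
ct=cloud(t,t['T']); cs=cloud(s,s['T'])
for n,(u,v),z in [('stand tracer',(401,206),.10),('stand',(398,207),.05),('bigblack',(395,236),.1),('fixture',(320,189),.012),('orange',(432,203),.08)]:
    print(n,pix2world(t,t['T'],(u,v),z).round(3),ct[v,u].round(3))
for n,(u,v) in [('stand tracer',(347,268)),('bigblack',(297,268))]:
    print(n,cs[v,u].round(3))
E
```

```text
stand tracer [ 0.51  -0.245  0.1  ] [ 0.51  -0.246  0.098]
stand [ 0.512 -0.244  0.05 ] [ 0.508 -0.237  0.092]
bigblack [ 0.414 -0.224  0.1  ] [ 0.413 -0.22   0.122]
fixture [0.577 0.015 0.012] [0.572 0.015 0.055]
orange [ 0.522 -0.35   0.08 ] [ 0.519 -0.343  0.111]
stand tracer [ 0.51  -0.252  0.099]
bigblack [ 0.417 -0.226  0.119]
```

View pics/side_crop.png

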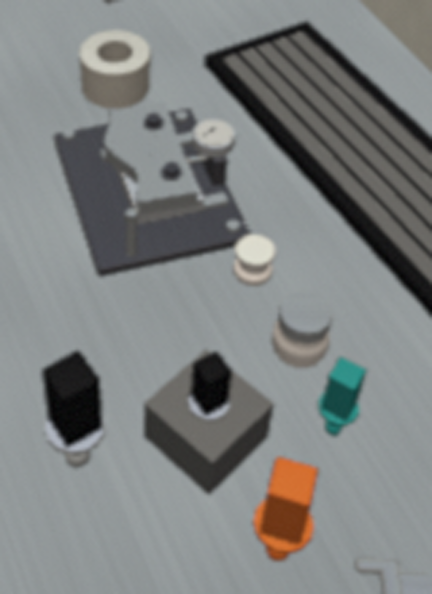

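View pics/top_crop.png

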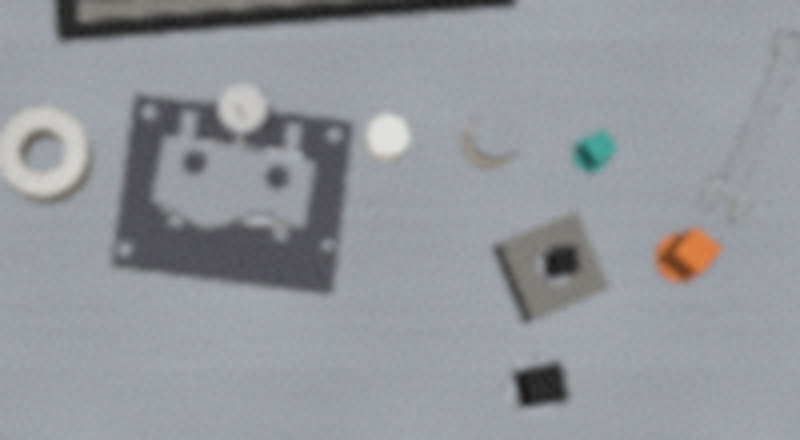

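The crops confirm it: the smaller black handle seated in the grey stand (top px ~401,206; z≈0.10) is the tracer, while the black one at (395,236) is larger (z≈0.12) and stands free. The pin is at the fixture's −y end. I'll move above the stand and look with the wrist camera.

servo_tool(
  moves="0.034 -0.0228 0 0 0 0 -1;0.034 -0.0228 0 0 0 0 -1;0.034 -0.0228 0 0 0 0 -1;0.034 -0.0228 0 0 0 0 -1;0.034 -0.0228 0 0 0 0 -1;0.034 -0.0228 0 0 0 0 -1;0.034 -0.0228 0 0 0 0 -1;0.034 -0.0228 0 0 0 0 -1;0.034 -0.0228 0 0 0 0 -1;0.034 -0.0228 0 0 0 0 -1;0.034 -0.0228 0 0 0 0 -1;0.034 -0.0228 0 0 0 0 -1;0.017 -0.0114 0 0 0 0 -1",
)

```text
time_s: 1.23
tool_pos: [0.4988, -0.2536, 0.2256]
tool_rot: [-179.7, 0.4, 12.2]
force: [0.8, 0.2, -0.5]
grip_width: 0.087
```

```bash
cat >> h.py <<'E'
def wrist(name):
    o=env.get_obs(); c=env.read_camera('wrist'); T=toolT(o)@c['hand_eye']
    save(c,name); np.savez(name+'.npz',Tw=T,**c); return o,c,T
E
python3 - <<'E'
from h import *
env.read_camera('wrist')
o,c,T=wrist('w1'); print(o['tool_pos'],o['tool_rot'],o['force'],o['joint_velocities'].round(1))
g=c['img'].astype(int); 
P=cloud(c,T)
# cut: handle top z .09-.11
m=((P[...,2]>.085)&(P[...,2]<.112)&(c['range_z']>0.1)).astype(np.uint8)
n,l,st,ce=cv2.connectedComponentsWithStats(m)
for i in range(1,n):
    if st[i,4]>50:
        print(st[i],ce[i].round(1),P[l==i].mean(0).round(4),g[l==i].mean(0))
        r=cv2.minAreaRect(P[l==i][:,:2].astype(np.float32)); print(r)
m=((P[...,2]>.045)&(P[...,2]<.053)&(c['range_z']>0.1)).astype(np.uint8)
n,l,st,ce=cv2.connectedComponentsWithStats(m)
for i in range(1,n):
    if st[i,4]>200:
        print('z50',st[i],ce[i].round(1),P[l==i].mean(0).round(4))
        r=cv2.minAreaRect(P[l==i][:,:2].astype(np.float32)); print(r)
E
```

```text
[ 0.50106272 -0.25035908  0.22558195] [-179.65965159    0.30499885   12.44022551] [2.22893508 4.11062514 0.77295651] [ 2.1 -1.3  2.2  1.5 -0.1  1.1  6.3]
[311 169  24  26 550] [322.5 181.8] [ 0.5163 -0.2471  0.0981] [45.89090909 46.04       48.22      ]
((0.5154157876968384, -0.24728533625602722), (0.02195155806839466, 0.021914158016443253), 7.6508708000183105)
[ 407  178   46   44 1169] [429.3 199.1] [ 0.5235 -0.3489  0.1056] [211.69033362 115.74165954  50.81351583]
((0.5219539999961853, -0.3518080413341522), (0.0290999636054039, 0.02903815731406212), 49.09457778930664)
[266 251  33  14 369] [283.3 257.9] [ 0.4297 -0.2251  0.0987] [33.56639566 34.71544715 37.27100271]
((0.42900973558425903, -0.22563938796520233), (0.03184817358851433, 0.008675001561641693), 86.03421020507812)
z50 [ 281   34   42   47 1553] [301.4  57.1] [ 0.6263 -0.2009  0.0487]
((0.6261416077613831, -0.20077207684516907), (0.042332716286182404, 0.04177718237042427), 12.155234336853027)
z50 [133  48  17  56 277] [140.7  75.7] [ 0.5737 -0.0435  0.0492]
((0.5730346441268921, -0.04326968267560005), (0.002478577196598053, 0.0560123510658741), 80.01795196533203)
z50 [ 286  137   72   71 3180] [322.7 170.9] [ 0.5178 -0.2469  0.049 ]
((0.5149982571601868, -0.2473958432674408), (0.07026573270559311, 0.07011260092258453), 21.64366912841797)
z50 [589 141  51 102 777] [616.  193.7] [ 0.5638 -0.5766  0.0492]
((0.5648578405380249, -0.5764999985694885), (0.11854017525911331, 0.005453002639114857), 0.12521660327911377)
z50 [396 170  34  35 285] [406.2 183.1] [ 0.5248 -0.3416  0.0485]
((0.5239230990409851, -0.3452964723110199), (0.027174673974514008, 0.04091542586684227), 70.79607391357422)
```

View pics/w1.png

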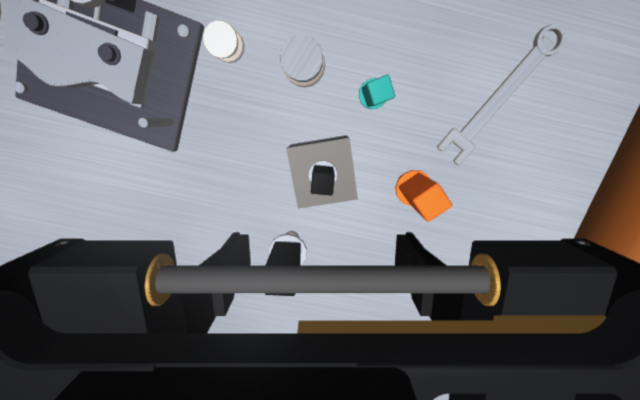

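The wrist view shows the stand at (322,172) and the small black handle at (322,182). The depth fit gives a 22 mm handle at (0.5154, −0.2473) with yaw 7.6°, and the stand mouth at (0.5150, −0.2474). Next I'll look at the fixture from above while the gripper is empty.

servo_tool(
  moves="0.0157 -0.035 0.006 0 0 0 -1;0.0157 -0.035 0.006 0 0 0 -1;0.0157 -0.035 0.006 0 0 0 -1;0.0157 -0.035 0.006 0 0 0 -1;0.0157 -0.035 0.006 0 0 0 -1;0.0157 -0.035 0.006 0 0 0 -1;0.0157 -0.035 0.006 0 0 0 -1;0 0 0 0 0 0 -1;0 0 0 0 0 0 -1",
)

```text
time_s: 2.08
tool_pos: [0.5518, 0.0034, 0.1787]
tool_rot: [179.9, 0.8, 11.4]
force: [0.2, -1.2, 0.2]
grip_width: 0.0872
```

```bash
python3 - <<'E'
from h import *
env.read_camera('wrist')
o,c,T=wrist('w2'); print(o['tool_pos'],o['tool_rot'],o['force'],o['joint_velocities'].round(1))
P=cloud(c,T)
h,e=np.histogram(P[...,2][(c['range_z']>.15)],bins=np.arange(-.004,.08,.002))
for a,b in zip(e,h): print(round(a,3),b,end='; ')
E
```

```text
[0.55163403 0.00432156 0.17868332] [-179.98052804    0.75675504   11.3858333 ] [-0.86729362  1.07976741  0.65541078] [ 1.2 -0.5  0.8 -0.  -0.1  0.2  0.4]
-0.004 17445; -0.002 95198; 0.0 6574; 0.002 231; 0.004 404; 0.006 538; 0.008 2477; 0.01 10164; 0.012 1089; 0.014 1026; 0.016 2135; 0.018 3169; 0.02 1243; 0.022 801; 0.024 286; 0.026 260; 0.028 418; 0.03 1175; 0.032 798; 0.034 355; 0.036 571; 0.038 322; 0.04 282; 0.042 307; 0.044 386; 0.046 1304; 0.048 4856; 0.05 314; 0.052 1036; 0.054 6833; 0.056 731; 0.058 842; 0.06 1296; 0.062 410; 0.064 90; 0.066 126; 0.068 69; 0.07 48; 0.072 60; 0.074 49; 0.076 34;
```

View pics/w2.png

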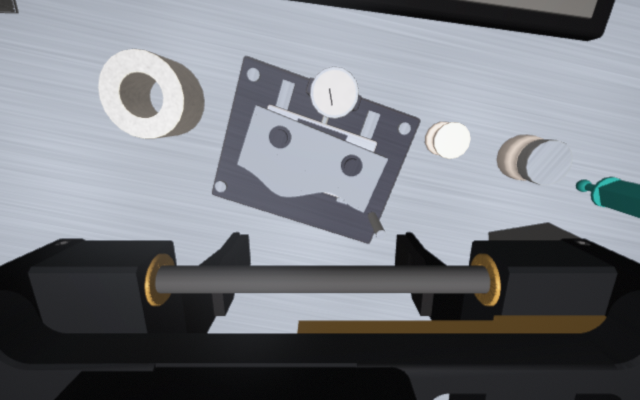

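```bash
cat > fit.py <<'E'
from h import *
d=dict(np.load('w2.npz')); T=d['Tw']; P=cloud(d,T); Z=d['range_z']
img=d['img'].astype(int)
# plate: dark colour mask in px region -> ray to z=.012
m=(img.max(2)<125)&(P[...,2]>.006)&(P[...,2]<.018)&(Z>.15)
m=m.astype(np.uint8); n,l,st,ce=cv2.connectedComponentsWithStats(m)
i=1+np.argmax(st[1:,4]); print(st[i])
ys,xs=np.nonzero(l==i)
W=np.array([pix2world(d,T,(x,y),.012)[:2] for x,y in zip(xs,ys)])
r=cv2.minAreaRect(W.astype(np.float32)); print('plate rect',r)
box=cv2.boxPoints(r); print(box)
for b in box: print(w2pix(d,T,np.r_[b,.012]).round(1))
E
python3 fit.py
python3 - <<'E'
import cv2
a=cv2.imread('pics/w2.png')[40:260,190:460]
cv2.imwrite('pics/w2c.png',cv2.resize(a,None,fx=2.7,fy=2.7,interpolation=cv2.INTER_CUBIC))
E
```

```text
[  212    56   208   187 11604]
plate rect ((0.5810993909835815, 0.0205061212182045), (0.1871623992919922, 0.14745426177978516), 82.87940979003906)
[[ 0.49634075 -0.06321425]
 [ 0.64265776 -0.0814924 ]
 [ 0.66585803  0.10422649]
 [ 0.519541    0.12250464]]
[369.2 243.6]
[421.  118.6]
[243.8  54.9]
[211.1 194.2]
```

View pics/w2c.png

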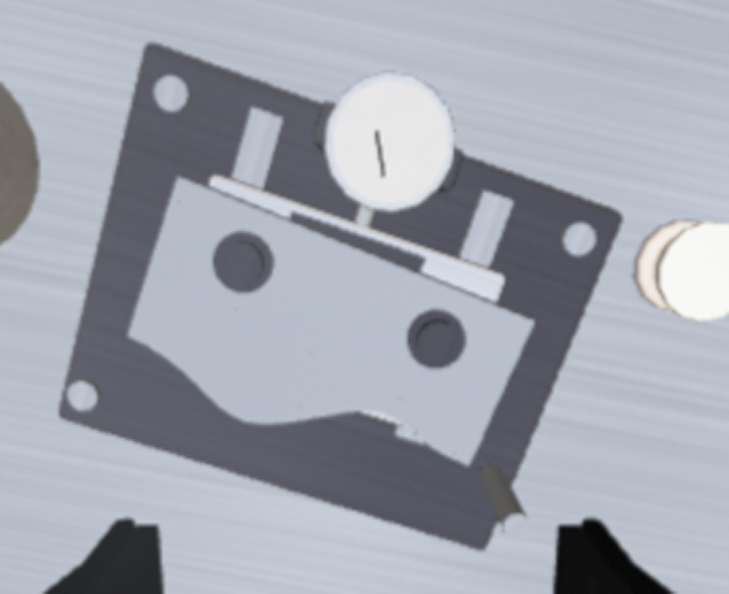

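```bash
cat >> fit.py <<'E'
yaw=np.deg2rad(r[2]-90); R=np.array([[np.cos(yaw),-np.sin(yaw)],[np.sin(yaw),np.cos(yaw)]])
O=np.array(r[0])-R@[.02,0]; print('fixture origin',O,np.rad2deg(yaw))
m=(P[...,2]>.050)&(P[...,2]<.058)&(Z>.15)
m=m.astype(np.uint8); n,l,st,ce=cv2.connectedComponentsWithStats(m)
i=1+np.argmax(st[1:,4]); print(st[i])
cs,_=cv2.findContours((l==i).astype(np.uint8),cv2.RETR_EXTERNAL,cv2.CHAIN_APPROX_NONE)
c=max(cs,key=len)[:,0]
F=np.array([(R.T@(pix2world(d,T,p,.056)[:2]-O))*1000 for p in c])
for y0 in range(-64,65,4):
    s=F[abs(F[:,1]-y0)<2.5]
    nom=-20-14*np.exp(-((y0-18)/24)**2)+7*np.exp(-((y0+28)/17)**2)
    if len(s): print(y0,s[:,0].min().round(1),s[:,0].max().round(1),'nom',round(nom,1))
print('extent y',F[:,1].min(),F[:,1].max())
m=(P[...,2]>.060)&(P[...,2]<.07)&(Z>.15)
for u,v in [(375,222),(381,230),(370,215)]: print('pin',(u,v),P[v,u].round(4),(R.T@(P[v,u,:2]-O)).round(4))
pp=(R@[-.02,-.084])+O; print('pin predicted',w2pix(d,T,np.r_[pp,.068]),w2pix(d,T,np.r_[pp,.012]))
E
python3 fit.py
```

```text
[  212    56   208   187 11604]
plate rect ((0.5810993909835815, 0.0205061212182045), (0.1871623992919922, 0.14745426177978516), 82.87940979003906)
[[ 0.49634075 -0.06321425]
 [ 0.64265776 -0.0814924 ]
 [ 0.66585803  0.10422649]
 [ 0.519541    0.12250464]]
[369.2 243.6]
[421.  118.6]
[243.8  54.9]
[211.1 194.2]
fixture origin [0.56125364 0.02298528] -7.1205902099609375
[ 238  105  150  107 8380]
-64 -6.9 48.2 nom -19.9
-60 -7.2 48.2 nom -19.8
-56 -6.9 48.7 nom -19.5
-52 -6.5 49.0 nom -19.0
-48 -5.6 49.0 nom -18.3
-44 -4.3 49.2 nom -17.1
-40 -3.0 49.5 nom -15.8
-36 -1.4 49.7 nom -14.5
-32 0.2 49.9 nom -13.6
-28 0.9 50.2 nom -13.4
-24 0.6 50.4 nom -14.0
-20 -0.6 50.7 nom -15.5
-16 -3.0 50.9 nom -17.6
-12 -5.5 50.9 nom -20.0
-8 -6.7 51.1 nom -22.6
-4 -9.1 51.6 nom -25.1
0 -11.6 51.9 nom -27.5
4 -12.8 51.9 nom -29.8
8 -15.3 52.1 nom -31.7
12 -16.5 52.3 nom -33.1
16 -16.8 52.5 nom -33.9
20 -17.0 52.8 nom -33.9
24 -16.4 53.0 nom -33.2
28 -15.4 53.0 nom -31.8
32 -13.8 53.5 nom -30.0
36 -11.8 53.4 nom -28.0
40 -9.3 53.9 nom -26.0
44 -7.4 53.9 nom -24.3
48 -5.0 54.1 nom -22.9
52 -4.0 54.4 nom -21.9
56 -2.8 54.8 nom -21.1
60 -1.8 54.8 nom -20.7
64 -1.2 52.6 nom -20.4
extent y -65.29919441164013 64.41028974781581
pin (375, 222) [ 0.5343 -0.0547  0.0446] [-0.0171 -0.0805]
pin (381, 230) [ 0.535  -0.0564  0.0672] [-0.0162 -0.0821]
pin (370, 215) [ 0.533  -0.0538  0.0195] [-0.0186 -0.0797]
pin predicted [381.59323474 234.42859418] [372.04216121 215.12738109]
```

The crop shows the plate corners (px 246,56 to 213,195), the cam's front edge and the pin stub at (376,225). The fixture is at (0.561, 0.023), yaw −7.1°, and its predicted pin falls on the seen one. The cam sits about +15 mm in x and is turned about −0.05 rad. I'll fit the cam offset, then go back to grasp.

```bash
cat >> fit.py <<'E'
from scipy.optimize import least_squares
nomx=lambda y:-20-14*np.exp(-((y-18)/24)**2)+7*np.exp(-((y+28)/17)**2)
ys=np.linspace(-64,64,257)
def edge(p):  # offset, turn about (-20,0)
    X=nomx(ys)+20; c,s=np.cos(p[1]),np.sin(p[1])
    return np.c_[-20+p[0]+c*X-s*ys, p[2]+s*X+c*ys]
S=np.array([(lambda s:s[s[:,0].argmin()])(F[abs(F[:,1]-y0)<2]) for y0 in range(-60,61,3)])
f=lambda p:np.interp(S[:,1],edge(p)[:,1],edge(p)[:,0])-S[:,0]
q=least_squares(f,[15,-.05,0],loss='soft_l1'); print('fit',q.x,'rms',np.sqrt(np.mean(q.fun**2)),q.fun.round(1))
E_=edge(q.x); t=np.gradient(E_,axis=0); t/=np.linalg.norm(t,axis=1)[:,None]; nrm=np.c_[-t[:,1],t[:,0]]
B=E_+7*nrm
np.savez('path.npz',E=E_,B=B,O=O,yaw=yaw)
for y in range(-60,61,5):
    x=np.interp(y,B[:,1],B[:,0]); w=R@(np.array([x,y])/1000)+O
    print(y,x.round(1),w.round(4))
E
python3 fit.py | sed -n '/fit/,$p'; python3 -c "
from h import *
print(env.get_obs()['qpos'].round(1))"
```

```text
fit [16.17958393 -0.05588479  1.34922368] rms 0.22173751464046684 [ 0.  -0.1  0.2 -0.2  0.1 -0.2  0.  -0.3  0.1 -0.2  0.4  0.3  0.3 -0.1
 -0.5  0.2 -0.5 -0.   0.3 -0.3  0.1 -0.4  0.3  0.1  0.3  0.4  0.2 -0.
 -0.1 -0.2  0.1 -0.1 -0.1 -0.   0.  -0.  -0.3 -0.   0.1 -0.   0.1]
-60 -14.1 [ 0.5398 -0.0348]
-55 -13.6 [ 0.5409 -0.0299]
-50 -12.8 [ 0.5424 -0.025 ]
-45 -11.6 [ 0.5442 -0.0202]
-40 -9.9 [ 0.5465 -0.0155]
-35 -7.9 [ 0.5491 -0.0108]
-30 -6.1 [ 0.5514 -0.006 ]
-25 -5.9 [ 0.5523 -0.0011]
-20 -7.6 [0.5512 0.0041]
-15 -10.1 [0.5493 0.0094]
-10 -12.9 [0.5472 0.0147]
-5 -15.7 [0.5451 0.02  ]
0 -18.3 [0.5431 0.0253]
5 -20.6 [0.5414 0.0305]
10 -22.4 [0.5402 0.0357]
15 -23.5 [0.5398 0.0408]
20 -23.8 [0.5401 0.0458]
25 -23.2 [0.5414 0.0507]
30 -21.6 [0.5435 0.0554]
35 -19.3 [0.5464 0.0601]
40 -16.5 [0.5498 0.0647]
45 -13.8 [0.5532 0.0693]
50 -11.4 [0.5562 0.074 ]
55 -9.6 [0.5585 0.0788]
60 -8.4 [0.5603 0.0836]
[ 28.4  11.8 -35.4  99.8   7.3  71.4 -87.5]
```

servo_tool(
  moves="-0.0122 0.0342 0 0 0 0 -1;-0.0122 0.0342 0 0 0 0 -1;-0.0122 0.0342 0 0 0 0 -1;-0.0122 0.0342 0 0 0 0 -1;-0.0122 0.0342 0 0 0 0 -1;-0.0122 0.0342 0 0 0 0 -1;-0.0122 0.0342 0 0 0 0 -1;0 0 0 0 0 -0.25 -1;0 0 0 0 0 -0.25 -1;0 0 0 0 0 -0.25 -1;0 0 0 0 0 -0.25 -1",
)

```text
time_s: 3.1
tool_pos: [0.4991, -0.288, 0.1822]
tool_rot: [179.9, 1.1, 38.8]
force: [0.2, 0.3, -0.0]
grip_width: 0.0871
```

```bash
python3 -c "
from h import *
o=env.get_obs();print(o['qpos'].round(1),o['tool_pos'],o['tool_rot'])"
```

```text
[ 50.3  13.3 -27.2  96.8   7.5  71.8 -29.7] [ 0.49913303 -0.28804778  0.18216979] [179.87321009   1.11133708  38.84554582]
```

servo_tool(
  moves="0 0 0 0 0 -0.25 -1;0 0 0 0 0 -0.25 -1;0 0 0 0 0 -0.25 -1;0 0 0 0 0 -0.25 -1;0 0 0 0 0 -0.25 -1;0 0 0 0 0 -0.25 -1;0 0 0 0 0 -0.25 -1;0 0 0 0 0 0 -1;0 0 0 0 0 0 -1",
)

```text
time_s: 3.85
tool_pos: [0.4836, -0.3123, 0.1831]
tool_rot: [-178.9, 1.3, 88.7]
force: [0.5, 0.9, 0.9]
grip_width: 0.0875
```

```bash
cat > mv.py <<'E'
# usage: mv.py x y z yaw : needed move in tool axes
import sys
from h import *
a=[float(v) for v in sys.argv[1:]]
o=env.get_obs(); T=toolT(o)
d=T[:3,:3].T@(np.array(a[:3])-o['tool_pos'])
Rt=Ro.from_euler('xyz',[180,0,a[3]],degrees=True)
rv=(Ro.from_matrix(T[:3,:3]).inv()*Rt).as_rotvec()
print('t',o['time_s'],'pos',o['tool_pos'].round(4),'rot',o['tool_rot'].round(2),'F',o['force'].round(1),'w',round(o['grip_width'],4))
print('d_tool',d.round(4),'turn FS',(rv/.5).round(3))
E
python3 mv.py .5154 -.2473 .15 97.6
```

```text
t 3.85 pos [ 0.4836 -0.3123  0.1831] rot [-178.9     1.27   88.67] F [0.5 0.9 0.9] w 0.0875
d_tool [0.0665 0.0308 0.031 ] turn FS [-0.042  0.041 -0.312]
```

servo_tool(
  moves="0.022 0.01 0.005 -0.014 0.014 -0.1 -1;0.022 0.01 0.005 -0.014 0.014 -0.1 -1;0.022 0.01 0.005 -0.014 0.014 -0.1 -1;0 0 0 0 0 0 -1;0 0 0 0 0 0 -1;0 0 0 0 0 0 -1",
)

```text
time_s: 4.35
tool_pos: [0.5126, -0.2407, 0.1649]
tool_rot: [179.9, -0.1, 97.3]
force: [0.0, 0.9, 0.3]
grip_width: 0.0868
```

```bash
python3 - <<'E'
from h import *
for i in range(3):
    o=env.get_obs(); print(o['time_s'],o['tool_pos'].round(5),o['tool_rot'].round(2),o['force'].round(2),o['joint_velocities'].round(1))
    env.read_camera('wrist')
E
python3 mv.py .5154 -.2473 .15 97.6
```

```text
4.35 [ 0.51265 -0.24065  0.16489] [ 1.7992e+02 -1.2000e-01  9.7310e+01] [0.03 0.92 0.31] [-0.8 -0.1 -0.3  0.4  0.6 -0.2 -0.3]
4.4 [ 0.51257 -0.241    0.16493] [ 1.7992e+02 -1.1000e-01  9.7290e+01] [ 0.14  0.61 -0.71] [ 0.7 -0.1  0.8 -0.5  0.3  0.1  0.3]
4.45 [ 0.51238 -0.242    0.16507] [ 1.7992e+02 -7.0000e-02  9.7220e+01] [-0.62  0.41  0.53] [ 0.7  0.   0.9 -0.5  0.4  0.   0.1]
t 4.5 pos [ 0.5122 -0.2428  0.1652] rot [ 1.7992e+02 -5.0000e-02  9.7150e+01] F [0.1 0.4 0.1] w 0.0874
d_tool [-0.0049  0.0026  0.0152] turn FS [ 0.003 -0.002 -0.016]
```

```bash
python3 - <<'E'
from h import *
o,c,T=wrist('w3'); print(o['tool_pos'],o['tool_rot'])
P=cloud(c,T)
for lo,hi in [(.088,.112),(.044,.053)]:
    m=((P[...,2]>lo)&(P[...,2]<hi)&(c['range_z']>0.13)).astype(np.uint8)
    n,l,st,ce=cv2.connectedComponentsWithStats(m)
    for i in range(1,n):
        if st[i,4]>150:
            print(lo,st[i],ce[i].round(1),P[l==i].mean(0).round(4),cv2.minAreaRect(P[l==i][:,:2].astype(np.float32)))
E
```

```text
[ 0.51219787 -0.24279243  0.16518952] [ 1.79920177e+02 -5.03770776e-02  9.71516121e+01]
0.088 [167 159  57  47 649] [209.5 175.9] [ 0.4255 -0.2197  0.1006] ((0.4211888909339905, -0.21760578453540802), (0.020861508324742317, 0.04166847839951515), 51.8917350769043)
0.088 [312 206  28  31 831] [325.5 221.4] [ 0.5147 -0.2451  0.098 ] ((0.5148899555206299, -0.2465127855539322), (0.021597106009721756, 0.022040212526917458), 6.89705228805542)
0.044 [ 428  148   48   46 1762] [451.7 170.4] [ 0.6251 -0.1994  0.0486] ((0.6259679198265076, -0.19983810186386108), (0.042432233691215515, 0.0423770397901535), 50.30572509765625)
0.044 [ 279  160   90   88 4208] [324.7 200.5] [ 0.5141 -0.2421  0.0489] ((0.5148451924324036, -0.2468877136707306), (0.07014615088701248, 0.07053825259208679), 21.767480850219727)
```

View pics/w3.png

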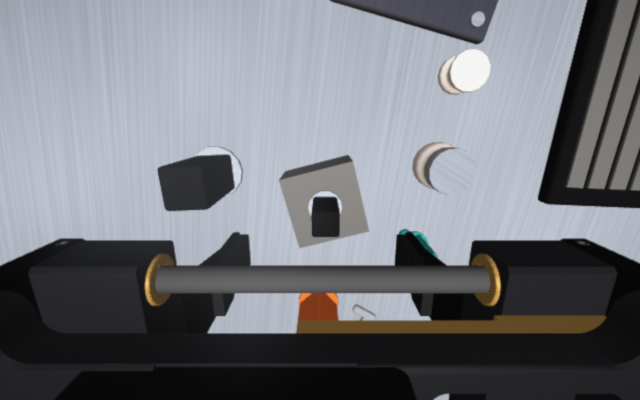

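The wrist view shows the tracer handle at (325,221) in the stand at (325,200), both centred at (0.515, −0.247). The large look-alike at (200,180) is clear of the fingers. I'll descend.

servo_tool(
  moves="-0.002 0.001 0.01 0 0 0 -1;-0.002 0.001 0.012 0 0 0 -1;0 0 0.014 0 0 0 -1;0 0 0.014 0 0 0 -1;0 0 0.01 0 0 0 -1;0 0 0.006 0 0 0 -1;0 0 0 0 0 0 -1;0 0 0 0 0 0 -1",
)

```text
time_s: 5.22
tool_pos: [0.5131, -0.2516, 0.0911]
tool_rot: [-180.0, -0.1, 96.7]
force: [0.3, 0.2, 0.9]
grip_width: 0.0868
```

```bash
python3 mv.py .5150 -.2467 .072 97.3
```

```text
t 5.2167 pos [ 0.5131 -0.2516  0.0911] rot [-1.7997e+02 -5.0000e-02  9.6700e+01] F [0.3 0.2 0.9] w 0.0868
d_tool [0.0046 0.0025 0.0191] turn FS [-0.001 -0.002 -0.021]
```

servo_tool(
  moves="0.002 0.001 0.006 0 0 -0.01 -1;0.002 0.001 0.006 0 0 -0.01 -1;0.001 0.001 0.005 0 0 0 -1;0 0 0.001 0 0 0 -1;0 0 0 0 0 0 -1;0 0 0 0 0 0 -1",
)

```text
time_s: 5.72
tool_pos: [0.5171, -0.246, 0.0729]
tool_rot: [179.9, 0.1, 97.4]
force: [0.1, 0.8, 0.0]
grip_width: 0.087
```

```bash
python3 mv.py .5150 -.2467 .072 97.3
```

```text
t 5.7167 pos [ 0.5171 -0.246   0.0729] rot [1.7988e+02 5.0000e-02 9.7360e+01] F [0.1 0.8 0. ] w 0.087
d_tool [-0.0005 -0.0022  0.0009] turn FS [0.004 0.002 0.002]
```

servo_tool(
  moves="0 -0.002 0 0 0 0 -1;0 0 0 0 0 0 0.3;0 0 0 0 0 0 0.4;0 0 0 0 0 0 0.5;0 0 0 0 0 0 0.8;0 0 0 0 0 0 1;0 0 0 0 0 0 1;0 0 0 0 0 0 1;0 0 0 0 0 0 1",
  squeeze=50,
)

```text
time_s: 6.47
tool_pos: [0.5157, -0.247, 0.0743]
tool_rot: [179.8, 0.2, 97.3]
force: [-0.7, 0.2, 0.9]
grip_width: 0.0414
```

```bash
python3 mv.py .5150 -.2467 .072 97.3
```

```text
t 6.4667 pos [ 0.5157 -0.247   0.0743] rot [1.7977e+02 1.6000e-01 9.7330e+01] F [-0.7  0.2  0.9] w 0.0414
d_tool [ 0.0004 -0.0007  0.0023] turn FS [0.008 0.006 0.001]
```

Still closing; z creeps up a bit, so I'll correct slightly.

servo_tool(
  moves="0 0 0.001 0 0 0 1;0 0 0.001 0 0 0 1;0 0 0 0 0 0 1;0 0 0 0 0 0 1;0 0 0 0 0 0 1;0 0 0 0 0 0 1",
)

```text
time_s: 6.97
tool_pos: [0.5157, -0.247, 0.0721]
tool_rot: [179.8, 0.2, 97.3]
force: [-1.0, -0.3, 0.6]
grip_width: 0.0214
```

```bash
python3 mv.py .5150 -.2467 .072 97.3
```

```text
t 6.9667 pos [ 0.5157 -0.247   0.0721] rot [1.7978e+02 1.6000e-01 9.7330e+01] F [-1.  -0.3  0.6] w 0.0214
d_tool [ 0.0004 -0.0007  0.0001] turn FS [0.008 0.006 0.001]
```

The handle is gripped (21.4 mm). Ball offset = TCP z − 49.1 mm. Now a straight lift.

servo_tool(
  moves="0 0 -0.006 0 0 0 1;0 0 -0.012 0 0 0 1;0 0 -0.014 0 0 0 1;0 0 -0.014 0 0 0 1;0 0 -0.01 0 0 0 1;0 0 -0.005 0 0 0 1;0 0 0 0 0 0 1",
)

```text
time_s: 7.55
tool_pos: [0.5151, -0.2463, 0.1389]
tool_rot: [179.8, 0.1, 97.4]
force: [0.1, 0.4, -0.5]
grip_width: 0.0215
```

```bash
python3 mv.py .510 -.03 .135 82.9
```

```text
t 7.55 pos [ 0.5151 -0.2463  0.1389] rot [1.7981e+02 1.2000e-01 9.7370e+01] F [ 0.1  0.4 -0.5] w 0.0215
d_tool [0.2151 0.0227 0.0035] turn FS [0.007 0.003 0.505]
```

servo_tool(
  moves="0 0 0 0 0 0.1 1;0 0 0 0 0 0.1 1;0 0 0 0 0 0.1 1;0 0 0 0 0 0.1 1;0 0 0 0 0 0.08 1;0 0 0 0 0 0 1;0.015 -0.003 0 0 0 0 1;0.025 -0.005 0 0 0 0 1;0.03 -0.005 0 0 0 0 1;0.03 -0.005 0 0 0 0 1;0.03 -0.005 0 0 0 0 1;0.03 -0.004 0 0 0 0 1;0.02 -0.003 0 0 0 0 1;0.01 0 0 0 0 0 1;0 0 0 0 0 0 1;0 0 0 0 0 0 1",
)

```text
time_s: 8.88
tool_pos: [0.5021, -0.0379, 0.135]
tool_rot: [-179.9, 0.0, 83.7]
force: [0.4, -1.2, -0.3]
grip_width: 0.0217
```

```bash
cat > st.py <<'E'
# state in fixture frame; optional averaging n camera reads
import sys
from h import *
p=np.load('path.npz'); B=p['B'];O=p['O'];yw=float(p['yaw']); R=np.array([[np.cos(yw),-np.sin(yw)],[np.sin(yw),np.cos(yw)]])
n=int(sys.argv[1]) if len(sys.argv)>1 else 0
Fs=[]
for i in range(n+1):
    o=env.get_obs(); T=toolT(o); b=T[:3,3]+T[:3,2]*.0491
    f=R.T@(b[:2]-O)*1000; F=R.T@o['force'][:2]; Fs.append(np.r_[F,o['force'][2]])
    print('t %.2f ball fx %.2f fy %.2f z %.1f | F %s | rot %s | w %.4f'%(o['time_s'],f[0],f[1],b[2]*1000,Fs[-1].round(1),o['tool_rot'].round(1),o['grip_width']))
    if i<n: env.read_camera('wrist')
print('Favg',np.mean(Fs,0).round(2),'vision contact x',np.interp(f[1],B[:,1],B[:,0]).round(2),'pen',(f[0]-np.interp(f[1],B[:,1],B[:,0])).round(2))
E
python3 st.py
```

```text
t 8.88 ball fx -51.30 fy -67.71 z 85.9 | F [ 0.5 -1.1 -0.3] | rot [-179.9    0.    83.7] | w 0.0217
Favg [ 0.55 -1.1  -0.35] vision contact x -14.3 pen -37.01
```

servo_tool(
  moves="0.006 0.003 0.004 0 0 0.015 1;0.006 0.003 0.008 0 0 0.015 1;0.004 0.003 0.01 0 0 0 1;0.001 0.003 0.008 0 0 0 1;0 0.002 0.005 0 0 0 1;0 0 0.002 0 0 0 1;0 0 0 0 0 0 1;0 0 0 0 0 0 1;0 0 0 0 0 0 1",
)

```text
time_s: 9.63
tool_pos: [0.5185, -0.0326, 0.0939]
tool_rot: [-179.7, 0.2, 82.1]
force: [-0.3, 0.8, -0.9]
grip_width: 0.022
```

```bash
python3 st.py 3
```

```text
t 9.63 ball fx -35.81 fy -60.60 z 44.8 | F [-0.4  0.8 -0.9] | rot [-179.7    0.2   82.1] | w 0.0220
t 9.68 ball fx -35.70 fy -60.68 z 44.9 | F [ 0.4 -0.  -0.8] | rot [-179.7    0.2   82.1] | w 0.0218
t 9.73 ball fx -35.59 fy -60.48 z 45.1 | F [-0.3  0.6 -1.6] | rot [-179.8    0.2   82.1] | w 0.0218
t 9.78 ball fx -35.56 fy -60.32 z 45.1 | F [ 0.4 -0.4 -1. ] | rot [-179.8    0.2   82.1] | w 0.0215
Favg [ 0.01  0.21 -1.05] vision contact x -14.16 pen -21.4
```

servo_tool(
  moves="0.002 0.002 0 0 0 -0.01 1;0.002 0.002 0 0 0 -0.01 1;0.002 0.002 0 0 0 0 1;0.002 0.002 0 0 0 0 1;0.002 0.002 -0.001 0 0 0 1;0 0.002 0 0 0 0 1;0 0 0 0 0 0 1;0 0 0 0 0 0 1",
)

```text
time_s: 10.45
tool_pos: [0.5344, -0.0222, 0.0966]
tool_rot: [-179.9, 0.2, 82.9]
force: [0.1, 0.0, -0.7]
grip_width: 0.0215
```

```bash
python3 st.py 2
```

```text
t 10.45 ball fx -21.07 fy -48.37 z 47.5 | F [ 0.1  0.  -0.7] | rot [-179.9    0.2   82.9] | w 0.0215
t 10.50 ball fx -21.08 fy -48.51 z 47.5 | F [ 0.8 -0.3 -0.8] | rot [-179.9    0.2   82.9] | w 0.0221
t 10.55 ball fx -21.21 fy -48.67 z 47.4 | F [ 0.8 -0.1 -1. ] | rot [-179.9    0.2   82.8] | w 0.0216
Favg [ 0.54 -0.16 -0.85] vision contact x -12.51 pen -8.69
```

servo_tool(
  moves="0 0.001 0 0 0 0 1;0 0.001 0 0 0 0 1;0 0.001 0 0 0 0 1;0 0.001 0 0 0 0 1;0 0.001 0 0 0 0 1;0 0 0 0 0 0 1;0 0 0 0 0 0 1",
)

```text
time_s: 11.13
tool_pos: [0.5394, -0.0238, 0.0963]
tool_rot: [-179.9, 0.2, 82.8]
force: [-1.0, -0.9, -0.7]
grip_width: 0.0215
```

```bash
python3 st.py 1
```

```text
t 11.13 ball fx -16.01 fy -49.39 z 47.2 | F [-0.9 -1.1 -0.7] | rot [-179.9    0.2   82.8] | w 0.0215
t 11.18 ball fx -15.99 fy -49.41 z 47.3 | F [-0.1  1.3 -0.5] | rot [-179.9    0.2   82.8] | w 0.0218
Favg [-0.46  0.12 -0.56] vision contact x -12.67 pen -3.32
```

servo_tool(
  moves="0.0002 0.0005 0 0 0 0 1;0.0002 0.0005 0 0 0 0 1;0.0002 0.0005 0 0 0 0 1;0.0002 0.0005 0 0 0 0 1;0 0 0 0 0 0 1",
)

```text
time_s: 11.6
tool_pos: [0.5416, -0.0232, 0.0964]
tool_rot: [-179.9, 0.3, 82.8]
force: [-0.1, 0.7, -0.7]
grip_width: 0.0214
```

```bash
python3 st.py 1
```

```text
t 11.60 ball fx -13.90 fy -48.52 z 47.3 | F [-0.1  0.7 -0.7] | rot [-179.9    0.3   82.8] | w 0.0214
t 11.65 ball fx -13.98 fy -48.55 z 47.2 | F [ 0.3  0.3 -1.1] | rot [-179.9    0.3   82.8] | w 0.0215
Favg [ 0.09  0.51 -0.9 ] vision contact x -12.49 pen -1.49
```

servo_tool(
  moves="0 0.0005 0 0 0 0 1;0 0.0005 0 0 0 0 1;0 0.0004 0 0 0 0 1;0 0 0 0 0 0 1",
)

```text
time_s: 11.98
tool_pos: [0.5428, -0.0234, 0.0962]
tool_rot: [-179.8, 0.3, 82.8]
force: [-0.6, 0.3, 0.0]
grip_width: 0.0212
```

```bash
python3 st.py 1
```

```text
t 11.98 ball fx -12.73 fy -48.51 z 47.1 | F [-0.6  0.2  0. ] | rot [-179.8    0.3   82.8] | w 0.0212
t 12.03 ball fx -12.73 fy -48.51 z 47.2 | F [-0.5  0.6 -0.9] | rot [-179.9    0.3   82.8] | w 0.0215
Favg [-0.55  0.38 -0.41] vision contact x -12.48 pen -0.26
```

servo_tool(
  moves="0 0.0005 0 0 0 0 1;0 0.0005 0 0 0 0 1;0 0 0 0 0 0 1",
)

```text
time_s: 12.28
tool_pos: [0.543, -0.0233, 0.096]
tool_rot: [-179.7, 0.3, 82.8]
force: [-1.3, -0.6, -0.5]
grip_width: 0.0216
```

```bash
python3 st.py 2
```

```text
t 12.28 ball fx -12.55 fy -48.42 z 46.9 | F [-1.2 -0.8 -0.5] | rot [-179.7    0.3   82.8] | w 0.0216
t 12.33 ball fx -12.52 fy -48.42 z 46.9 | F [-1.   0.3 -1.7] | rot [-179.8    0.3   82.8] | w 0.0218
t 12.38 ball fx -12.46 fy -48.42 z 46.9 | F [-1.  -0.5 -1.6] | rot [-179.8    0.3   82.8] | w 0.0219
Favg [-1.05 -0.33 -1.23] vision contact x -12.46 pen -0.0
```

servo_tool(
  moves="0 0.0006 0 0 0 0 1;0 0.0006 0 0 0 0 1;0 0.0006 0 0 0 0 1",
)

```text
time_s: 12.63
tool_pos: [0.5438, -0.0233, 0.0956]
tool_rot: [-179.6, 0.3, 82.8]
force: [-1.7, 1.0, -0.2]
grip_width: 0.0216
```

```bash
python3 st.py 3
```

```text
t 12.63 ball fx -11.92 fy -48.27 z 46.5 | F [-1.8  0.8 -0.2] | rot [-179.6    0.3   82.8] | w 0.0216
t 12.68 ball fx -11.93 fy -48.24 z 46.5 | F [-0.9  0.2 -0.9] | rot [-179.6    0.3   82.8] | w 0.0217
t 12.73 ball fx -11.91 fy -48.27 z 46.4 | F [-2.1  0.6 -0.1] | rot [-179.6    0.3   82.8] | w 0.0218
t 12.78 ball fx -11.90 fy -48.23 z 46.4 | F [-2.3  0.4  0. ] | rot [-179.6    0.3   82.8] | w 0.0214
Favg [-1.78  0.51 -0.29] vision contact x -12.41 pen 0.51
```

servo_tool(
  moves="0.0005 0.0006 -0.0003 0 0 0 1;0.001 0.0006 -0.0003 0 0 0 1;0.001 0.0006 0 0 0 0 1;0.001 0.0006 0 0 0 0 1",
)

```text
time_s: 13.12
tool_pos: [0.5454, -0.0202, 0.0955]
tool_rot: [-179.4, 0.3, 82.8]
force: [-1.4, -0.1, -0.7]
grip_width: 0.0218
```

```bash
python3 st.py 2
```

```text
t 13.12 ball fx -10.83 fy -45.02 z 46.4 | F [-1.3 -0.3 -0.7] | rot [-179.4    0.3   82.8] | w 0.0218
t 13.17 ball fx -10.75 fy -44.63 z 46.4 | F [-2.5  1.5 -1.2] | rot [-179.4    0.3   82.8] | w 0.0215
t 13.22 ball fx -10.74 fy -44.57 z 46.4 | F [-3.1  0.9 -1.1] | rot [-179.5    0.3   82.8] | w 0.0217
Favg [-2.34  0.71 -1.01] vision contact x -11.44 pen 0.7
```

servo_tool(
  moves="0.001 0.0006 0 -0.004 0 0 1;0.001 0.0006 0 -0.004 0 0 1;0.001 0.0006 0 -0.004 0 0 1;0.001 0.0006 0 -0.004 0 0 1;0.001 0.0006 0 0 0 0 1",
)

```text
time_s: 13.63
tool_pos: [0.5482, -0.0143, 0.0949]
tool_rot: [-179.8, 0.3, 82.8]
force: [-3.8, 0.7, -0.7]
grip_width: 0.0214
```

```bash
python3 st.py 2
```

```text
t 13.63 ball fx -8.53 fy -38.87 z 45.8 | F [-3.8  0.2 -0.7] | rot [-179.8    0.3   82.8] | w 0.0214
t 13.68 ball fx -8.38 fy -38.45 z 45.8 | F [-2.8  0.6 -0.8] | rot [-179.8    0.2   82.8] | w 0.0218
t 13.73 ball fx -8.35 fy -38.40 z 45.9 | F [-2.7  0.9 -1.6] | rot [-179.8    0.2   82.8] | w 0.0214
Favg [-3.13  0.57 -1.01] vision contact x -9.23 pen 0.88
```

servo_tool(
  moves="0.001 0.0007 -0.0003 0 0 0 1;0.001 0.0007 -0.0003 -0.002 0 0 1;0.001 0.0007 -0.0003 -0.002 0 0 1;0.001 0.0007 0 -0.002 0 0 1;0.001 0.0007 0 0 0 0 1",
)

```text
time_s: 14.15
tool_pos: [0.5515, -0.009, 0.0954]
tool_rot: [-179.8, 0.2, 82.8]
force: [-4.9, 0.5, -1.9]
grip_width: 0.0215
```

```bash
python3 st.py 2
```

```text
t 14.15 ball fx -5.90 fy -33.12 z 46.3 | F [-4.9 -0.1 -1.9] | rot [-179.8    0.2   82.8] | w 0.0215
t 14.20 ball fx -5.77 fy -32.72 z 46.3 | F [-3.8  1.4 -1.5] | rot [-179.8    0.2   82.8] | w 0.0221
t 14.25 ball fx -5.79 fy -32.60 z 46.2 | F [-3.6  1.6 -0.5] | rot [-179.8    0.2   82.9] | w 0.0215
Favg [-4.12  0.97 -1.31] vision contact x -6.93 pen 1.14
```

servo_tool(
  moves="0.001 0.0005 -0.0001 0 0 0 1;0.001 0.0005 0 -0.002 0 0 1;0.001 0.0004 0 -0.002 0 0 1;0.001 0.0002 0 0 0 0 1",
)

```text
time_s: 14.58
tool_pos: [0.553, -0.0054, 0.0951]
tool_rot: [-179.8, 0.3, 82.8]
force: [-4.9, 0.2, -0.4]
grip_width: 0.0214
```

```bash
python3 st.py 2; python3 -c "
import numpy as np
B=np.load('path.npz')['B']
for y in range(-30,0,1): print(y,np.interp(y,B[:,1],B[:,0]).round(2),end='; ')"
```

```text
t 14.58 ball fx -4.82 fy -29.40 z 46.0 | F [-4.8 -0.4 -0.4] | rot [-179.8    0.3   82.8] | w 0.0214
t 14.63 ball fx -4.81 fy -29.15 z 46.0 | F [-5.2  0.5 -1. ] | rot [-179.8    0.3   82.8] | w 0.0213
t 14.68 ball fx -4.79 fy -29.08 z 46.0 | F [-3.3 -0.1 -1.6] | rot [-179.8    0.3   82.8] | w 0.0214
Favg [-4.45 -0.01 -1.  ] vision contact x -5.94 pen 1.15
-30 -6.14; -29 -5.93; -28 -5.8; -27 -5.75; -26 -5.8; -25 -5.93; -24 -6.15; -23 -6.43; -22 -6.77; -21 -7.17; -20 -7.6; -19 -8.06; -18 -8.55; -17 -9.06; -16 -9.59; -15 -10.13; -14 -10.67; -13 -11.23; -12 -11.78; -11 -12.34; -10 -12.9; -9 -13.46; -8 -14.01; -7 -14.56; -6 -15.11; -5 -15.66; -4 -16.2; -3 -16.73; -2 -17.25; -1 -17.77;
```

servo_tool(
  moves="0.001 0.0003 -0.0002 0 0 0 1;0.001 0.0002 -0.0002 -0.002 0 0 1;0.001 0.0002 -0.0002 0 0 0 1;0.001 0.0001 0 0 0 0 1",
)

```text
time_s: 15.02
tool_pos: [0.5537, -0.0026, 0.0953]
tool_rot: [-179.8, 0.4, 82.8]
force: [-3.8, -0.1, 0.2]
grip_width: 0.0218
```

```bash
python3 st.py 2
```

```text
t 15.02 ball fx -4.46 fy -26.67 z 46.2 | F [-3.8 -0.6  0.2] | rot [-179.8    0.4   82.8] | w 0.0218
t 15.07 ball fx -4.50 fy -26.43 z 46.2 | F [-4.9  0.1 -0.6] | rot [-179.8    0.4   82.8] | w 0.0219
t 15.12 ball fx -4.51 fy -26.36 z 46.2 | F [-4.8 -1.  -0.6] | rot [-179.8    0.4   82.8] | w 0.0215
Favg [-4.5  -0.5  -0.33] vision contact x -5.77 pen 1.26
```

servo_tool(
  moves="0.001 0.0001 0 0 0 0 1;0.001 0 0 -0.002 -0.004 0 1;0.001 -0.0001 0 0 -0.004 0 1;0.001 -0.0001 0 0 0 0 1",
)

```text
time_s: 15.45
tool_pos: [0.5537, -0.0004, 0.0951]
tool_rot: [-179.8, 0.8, 82.7]
force: [-5.3, -1.7, -0.6]
grip_width: 0.0214
```

```bash
python3 st.py 2
```

```text
t 15.45 ball fx -4.75 fy -24.79 z 46.0 | F [-5.  -2.3 -0.6] | rot [-179.8    0.8   82.7] | w 0.0214
t 15.50 ball fx -4.77 fy -24.60 z 46.0 | F [-5.  -2.6 -0.6] | rot [-179.8    0.8   82.7] | w 0.0218
t 15.55 ball fx -4.73 fy -24.51 z 46.1 | F [-3.9 -1.2 -0.8] | rot [-179.8    0.8   82.7] | w 0.0216
Favg [-4.63 -2.04 -0.66] vision contact x -6.03 pen 1.3
```

servo_tool(
  moves="0.0013 -0.0002 0 0 0.005 0 1;0.0013 -0.0003 0 -0.002 0.005 0 1;0.0013 -0.0003 0 0 0.005 0 1;0.0013 -0.0003 0 0 0 0 1",
)

```text
time_s: 15.88
tool_pos: [0.5532, 0.0022, 0.095]
tool_rot: [-179.9, 0.5, 82.6]
force: [-4.3, -3.2, -0.8]
grip_width: 0.022
```

```bash
python3 st.py 2
```

```text
t 15.88 ball fx -5.46 fy -22.11 z 45.9 | F [-3.9 -3.7 -0.8] | rot [-179.9    0.5   82.6] | w 0.0220
t 15.93 ball fx -5.54 fy -21.91 z 45.9 | F [-4.2 -1.9 -0.2] | rot [-179.9    0.5   82.6] | w 0.0213
t 15.98 ball fx -5.57 fy -21.85 z 45.9 | F [-3.5 -2.1  0. ] | rot [-179.9    0.5   82.6] | w 0.0216
Favg [-3.85 -2.56 -0.33] vision contact x -6.83 pen 1.26
```

servo_tool(
  moves="0.0015 -0.0004 0 0 0.003 -0.003 1;0.0015 -0.0004 0 0 0.003 -0.003 1;0.0015 -0.0005 0 0 0.003 -0.003 1;0.0015 -0.0005 0 0 0.003 0 1",
)

```text
time_s: 16.32
tool_pos: [0.5525, 0.0043, 0.0949]
tool_rot: [-179.9, 0.5, 82.7]
force: [-4.2, -1.7, -1.3]
grip_width: 0.0218
```

```bash
python3 st.py 2
```

```text
t 16.32 ball fx -6.37 fy -20.00 z 45.8 | F [-3.9 -2.2 -1.3] | rot [-179.9    0.5   82.7] | w 0.0218
t 16.37 ball fx -6.44 fy -19.85 z 45.9 | F [-4.  -2.7 -1. ] | rot [-179.9    0.5   82.7] | w 0.0212
t 16.42 ball fx -6.42 fy -19.84 z 45.8 | F [-4.3 -2.3 -0.9] | rot [-179.9    0.4   82.8] | w 0.0214
Favg [-4.07 -2.39 -1.08] vision contact x -7.67 pen 1.25
```

servo_tool(
  moves="0.002 -0.0006 0 0 0.003 0 1;0.002 -0.0006 -0.0002 0 0.003 0 1;0.002 -0.0006 -0.0002 0 0.003 0 1;0.002 -0.0006 -0.0002 0 0.003 0 1;0.002 -0.0006 0 0 0 0 1",
)

```text
time_s: 16.83
tool_pos: [0.5513, 0.0081, 0.0953]
tool_rot: [180.0, 0.5, 82.5]
force: [-4.3, -2.2, -0.7]
grip_width: 0.0214
```

```bash
python3 st.py 2
```

```text
t 16.83 ball fx -8.06 fy -16.46 z 46.2 | F [-4.  -2.7 -0.7] | rot [180.    0.5  82.5] | w 0.0214
t 16.88 ball fx -8.20 fy -16.12 z 46.3 | F [-5.  -2.6 -0.5] | rot [180.    0.5  82.5] | w 0.0217
t 16.93 ball fx -8.22 fy -16.05 z 46.2 | F [-4.6 -3.5 -1.3] | rot [180.    0.5  82.5] | w 0.0214
Favg [-4.52 -2.95 -0.82] vision contact x -9.56 pen 1.34
```

servo_tool(
  moves="0.002 -0.0009 0 0 0.003 -0.003 1;0.002 -0.0009 0 0 0.003 -0.003 1;0.002 -0.0009 0 0 0.003 -0.003 1;0.002 -0.0009 0 0 0 0 1;0.002 -0.0008 0 0 0 0 1",
)

```text
time_s: 17.35
tool_pos: [0.5495, 0.0123, 0.0955]
tool_rot: [179.8, 0.7, 82.5]
force: [-3.5, -2.1, -0.8]
grip_width: 0.0218
```

```bash
python3 st.py 2
```

```text
t 17.35 ball fx -10.16 fy -12.68 z 46.4 | F [-3.2 -2.5 -0.8] | rot [179.8   0.7  82.5] | w 0.0218
t 17.40 ball fx -10.34 fy -12.40 z 46.4 | F [-4.6 -2.9 -0.2] | rot [179.8   0.7  82.6] | w 0.0216
t 17.45 ball fx -10.34 fy -12.31 z 46.4 | F [-4.4 -2.2  0.1] | rot [179.8   0.7  82.6] | w 0.0217
Favg [-4.08 -2.54 -0.31] vision contact x -11.61 pen 1.27
```

servo_tool(
  moves="0.002 -0.0009 0 0 0.005 -0.003 1;0.002 -0.0009 0 0 0.005 -0.003 1;0.002 -0.0009 0 0 0.005 -0.003 1;0.002 -0.0009 0 0 0.005 0 1;0.002 -0.0009 0 0 0 0 1",
)

```text
time_s: 17.87
tool_pos: [0.5473, 0.017, 0.0957]
tool_rot: [179.6, 0.5, 82.6]
force: [-4.9, -2.8, -1.0]
grip_width: 0.0219
```

```bash
python3 st.py 2
```

```text
t 17.87 ball fx -12.78 fy -8.07 z 46.6 | F [-4.5 -3.3 -1. ] | rot [179.6   0.5  82.6] | w 0.0219
t 17.92 ball fx -12.94 fy -7.68 z 46.6 | F [-4.4 -2.8 -1.2] | rot [179.6   0.5  82.6] | w 0.0217
t 17.97 ball fx -12.95 fy -7.59 z 46.7 | F [-4.1 -2.6 -0.7] | rot [179.6   0.5  82.6] | w 0.0222
Favg [-4.31 -2.91 -0.93] vision contact x -14.24 pen 1.29
```

servo_tool(
  moves="0.002 -0.0009 0 0.002 0.004 -0.003 1;0.002 -0.0009 0 0.002 0.004 -0.003 1;0.002 -0.0009 0 0.002 0.004 -0.003 1;0.002 -0.0009 0 0.002 0.004 0 1;0.002 -0.0009 0 0 0 0 1",
)

```text
time_s: 18.38
tool_pos: [0.5452, 0.0224, 0.096]
tool_rot: [179.7, 0.4, 82.7]
force: [-4.1, -2.8, -0.9]
grip_width: 0.0219
```

```bash
python3 st.py 2; python3 -c "
import numpy as np
B=np.load('path.npz')['B']
for y in range(-4,56,1): print(y,np.interp(y,B[:,1],B[:,0]).round(2),end='; ')"
```

```text
t 18.38 ball fx -15.59 fy -2.93 z 46.9 | F [-3.7 -3.3 -0.9] | rot [179.7   0.4  82.7] | w 0.0219
t 18.43 ball fx -15.74 fy -2.50 z 46.9 | F [-4.7 -2.5 -0.6] | rot [179.7   0.4  82.7] | w 0.0217
t 18.48 ball fx -15.78 fy -2.40 z 46.9 | F [-4.6 -2.7 -1.4] | rot [179.7   0.4  82.7] | w 0.0216
Favg [-4.37 -2.83 -0.99] vision contact x -17.04 pen 1.26
-4 -16.2; -3 -16.73; -2 -17.25; -1 -17.77; 0 -18.27; 1 -18.77; 2 -19.25; 3 -19.72; 4 -20.17; 5 -20.6; 6 -21.01; 7 -21.4; 8 -21.77; 9 -22.11; 10 -22.42; 11 -22.71; 12 -22.96; 13 -23.18; 14 -23.37; 15 -23.53; 16 -23.66; 17 -23.75; 18 -23.8; 19 -23.82; 20 -23.8; 21 -23.74; 22 -23.65; 23 -23.52; 24 -23.36; 25 -23.16; 26 -22.92; 27 -22.65; 28 -22.34; 29 -21.99; 30 -21.62; 31 -21.21; 32 -20.78; 33 -20.31; 34 -19.82; 35 -19.31; 36 -18.78; 37 -18.24; 38 -17.68; 39 -17.12; 40 -16.54; 41 -15.97; 42 -15.4; 43 -14.84; 44 -14.29; 45 -13.75; 46 -13.23; 47 -12.73; 48 -12.25; 49 -11.8; 50 -11.37; 51 -10.96; 52 -10.59; 53 -10.24; 54 -9.91; 55 -9.61;
```

servo_tool(
  moves="0.0018 -0.0008 0 0.001 0.003 -0.003 1;0.0018 -0.0008 0 0.001 0.003 -0.003 1;0.0018 -0.0008 0 0.001 0.003 0 1;0.0018 -0.0007 0 0.001 0.003 0 1;0.0018 -0.0007 0 0 0 0 1",
)

```text
time_s: 18.9
tool_pos: [0.5432, 0.0283, 0.0961]
tool_rot: [179.7, 0.3, 82.8]
force: [-4.1, -2.8, -0.8]
grip_width: 0.022
```

```bash
python3 st.py 2
```

```text
t 18.90 ball fx -18.38 fy 2.78 z 47.0 | F [-3.7 -3.3 -0.8] | rot [179.7   0.3  82.8] | w 0.0220
t 18.95 ball fx -18.56 fy 3.29 z 47.0 | F [-4.2 -2.  -0.7] | rot [179.7   0.3  82.8] | w 0.0216
t 19.00 ball fx -18.61 fy 3.42 z 47.0 | F [-4.1 -2.1 -0.9] | rot [179.7   0.2  82.8] | w 0.0218
Favg [-3.96 -2.46 -0.8 ] vision contact x -19.91 pen 1.3
```

servo_tool(
  moves="0.0015 -0.0006 0 0.001 0 0 1;0.0015 -0.0006 0 0.001 0 0 1;0.0015 -0.0006 0 0.001 0 0 1;0.0015 -0.0005 0 0 0 0 1;0.0015 -0.0004 0 0 0 0 1",
)

```text
time_s: 19.42
tool_pos: [0.5415, 0.035, 0.0961]
tool_rot: [179.8, 0.4, 82.7]
force: [-4.4, -2.4, -1.2]
grip_width: 0.0218
```

```bash
python3 st.py 2
```

```text
t 19.42 ball fx -20.87 fy 9.18 z 47.0 | F [-4.  -2.9 -1.2] | rot [179.8   0.4  82.7] | w 0.0218
t 19.47 ball fx -21.04 fy 9.79 z 47.0 | F [-4.1 -2.3 -0.7] | rot [179.8   0.3  82.7] | w 0.0215
t 19.52 ball fx -21.11 fy 9.91 z 47.0 | F [-5.4 -0.9  0. ] | rot [179.8   0.3  82.7] | w 0.0214
Favg [-4.5  -2.06 -0.62] vision contact x -22.39 pen 1.28
```

servo_tool(
  moves="0.0012 -0.0004 0 0 0.002 -0.002 1;0.0012 -0.0003 0 0 0.002 -0.002 1;0.0012 -0.0002 0 0 0.002 0 1;0.0012 -0.0001 0 0 0 0 1",
)

```text
time_s: 19.85
tool_pos: [0.5409, 0.0418, 0.0961]
tool_rot: [179.8, 0.1, 82.9]
force: [-5.1, -1.7, -0.3]
grip_width: 0.0217
```

```bash
python3 st.py 2
```

```text
t 19.85 ball fx -22.40 fy 16.14 z 47.0 | F [-4.9 -2.3 -0.3] | rot [1.798e+02 1.000e-01 8.290e+01] | w 0.0217
t 19.90 ball fx -22.48 fy 16.69 z 47.0 | F [-4.2 -0.9 -1.1] | rot [179.8   0.   82.9] | w 0.0218
t 19.95 ball fx -22.48 fy 16.81 z 47.0 | F [-4.3 -0.5 -0.6] | rot [179.8   0.   82.9] | w 0.0217
Favg [-4.46 -1.24 -0.69] vision contact x -23.73 pen 1.26
```

servo_tool(
  moves="0.0008 0.0001 0 0 0 0 1;0.0008 0.0001 0 0 0 0 1;0.0008 0.0001 0 0 0 0 1;0.0008 0.0002 0 0 0 0 1",
)

```text
time_s: 20.28
tool_pos: [0.5416, 0.0469, 0.0961]
tool_rot: [179.8, -0.1, 83.0]
force: [-4.8, 0.0, -1.3]
grip_width: 0.0214
```

```bash
python3 st.py 2
```

```text
t 20.28 ball fx -22.37 fy 21.38 z 47.0 | F [-4.8 -0.5 -1.3] | rot [ 1.798e+02 -1.000e-01  8.300e+01] | w 0.0214
t 20.33 ball fx -22.34 fy 21.83 z 47.0 | F [-4.9 -0.2 -0.8] | rot [ 1.798e+02 -1.000e-01  8.300e+01] | w 0.0215
t 20.38 ball fx -22.36 fy 21.95 z 47.0 | F [-5.7  0.2 -1.2] | rot [ 1.798e+02 -1.000e-01  8.300e+01] | w 0.0218
Favg [-5.11 -0.16 -1.1 ] vision contact x -23.66 pen 1.3
```

servo_tool(
  moves="0.0008 0.0002 0 0 0 0 1;0.0008 0.0002 0 0 0 0 1;0.0008 0.0003 0 0 0 0 1;0.0008 0.0003 0 0 0 0 1",
)

```text
time_s: 20.72
tool_pos: [0.5431, 0.0517, 0.0961]
tool_rot: [179.8, -0.2, 83.0]
force: [-4.1, 0.2, -0.8]
grip_width: 0.0219
```

```bash
python3 st.py 2
```

```text
t 20.72 ball fx -21.45 fy 26.34 z 47.0 | F [-4.1 -0.3 -0.8] | rot [179.8  -0.2  83. ] | w 0.0219
t 20.77 ball fx -21.44 fy 26.82 z 47.1 | F [-3.1  1.2 -1.5] | rot [179.8  -0.2  83. ] | w 0.0217
t 20.82 ball fx -21.38 fy 26.85 z 47.1 | F [-4.5  1.8 -1.3] | rot [179.8  -0.2  83. ] | w 0.0216
Favg [-3.89  0.9  -1.2 ] vision contact x -22.69 pen 1.31
```

servo_tool(
  moves="0.0008 0.0005 0 0 0 0 1;0.0008 0.0005 0 0 0 0 1;0.0008 0.0005 0 0 0 0 1;0.0008 0.0006 0 0 0 0 1",
)

```text
time_s: 21.15
tool_pos: [0.5455, 0.0562, 0.0962]
tool_rot: [179.9, -0.3, 83.0]
force: [-5.5, 1.2, -1.4]
grip_width: 0.0213
```

```bash
python3 st.py 2
```

```text
t 21.15 ball fx -19.64 fy 31.28 z 47.1 | F [-5.6  0.5 -1.4] | rot [179.9  -0.3  83. ] | w 0.0213
t 21.20 ball fx -19.49 fy 31.75 z 47.1 | F [-4.1  2.4 -1.4] | rot [179.9  -0.3  83.1] | w 0.0215
t 21.25 ball fx -19.44 fy 31.88 z 47.2 | F [-3.9  1.  -1.5] | rot [179.8  -0.3  83.1] | w 0.0216
Favg [-4.53  1.3  -1.42] vision contact x -20.83 pen 1.39
```

servo_tool(
  moves="0.0008 0.0006 0 0 0 0 1;0.0008 0.0006 0 0 -0.003 0 1;0.0008 0.0006 0 0 -0.003 0.003 1;0.0008 0.0006 0 0 0 0.003 1",
)

```text
time_s: 21.58
tool_pos: [0.5489, 0.0615, 0.0964]
tool_rot: [179.8, -0.3, 82.9]
force: [-5.1, 1.5, -1.6]
grip_width: 0.0221
```

```bash
python3 st.py 2
```

```text
t 21.58 ball fx -16.91 fy 36.93 z 47.3 | F [-5.2  0.9 -1.6] | rot [179.8  -0.3  82.9] | w 0.0221
t 21.63 ball fx -16.70 fy 37.40 z 47.4 | F [-4.1  3.1 -1. ] | rot [179.8  -0.3  82.9] | w 0.0217
t 21.68 ball fx -16.71 fy 37.51 z 47.4 | F [-4.6  2.6 -1.8] | rot [179.8  -0.3  82.9] | w 0.0215
Favg [-4.65  2.19 -1.44] vision contact x -17.96 pen 1.25
```

servo_tool(
  moves="0.0007 0.0006 0 0 0 0 1;0.0007 0.0006 0 0 -0.003 0 1;0.0007 0.0006 0 0 -0.003 0 1;0.0007 0.0006 0 0 0 0 1",
)

```text
time_s: 22.02
tool_pos: [0.5517, 0.0653, 0.0966]
tool_rot: [179.8, -0.2, 82.9]
force: [-4.0, 2.5, -1.3]
grip_width: 0.0218
```

```bash
python3 st.py 2
```

```text
t 22.02 ball fx -14.57 fy 40.97 z 47.5 | F [-4.2  1.9 -1.3] | rot [179.8  -0.2  82.9] | w 0.0218
t 22.07 ball fx -14.40 fy 41.27 z 47.5 | F [-4.5  2.5 -1.1] | rot [179.8  -0.2  83. ] | w 0.0215
t 22.12 ball fx -14.38 fy 41.33 z 47.5 | F [-4.9  2.2 -0.9] | rot [179.8  -0.2  83. ] | w 0.0218
Favg [-4.56  2.23 -1.13] vision contact x -15.78 pen 1.41
```

servo_tool(
  moves="0.0008 0.0005 0 0 0 0 1;0.0008 0.0005 0 0 0 0 1;0.0008 0.0005 0 0 0 0 1;0.0008 0.0005 0 0 0 0 1",
)

```text
time_s: 22.45
tool_pos: [0.5543, 0.0688, 0.0966]
tool_rot: [179.8, -0.2, 83.0]
force: [-5.1, 1.3, -1.1]
grip_width: 0.0215
```

```bash
python3 st.py 3
```

```text
t 22.45 ball fx -12.46 fy 44.76 z 47.5 | F [-5.2  0.6 -1.1] | rot [179.8  -0.2  83. ] | w 0.0215
t 22.50 ball fx -12.31 fy 45.13 z 47.6 | F [-5.2  1.5 -1.1] | rot [179.8  -0.2  83. ] | w 0.0219
t 22.55 ball fx -12.37 fy 45.17 z 47.5 | F [-4.6  2.7 -1.1] | rot [179.8  -0.2  83. ] | w 0.0219
t 22.60 ball fx -12.32 fy 45.19 z 47.6 | F [-4.3  2.6 -1.2] | rot [179.8  -0.2  83. ] | w 0.0213
Favg [-4.85  1.85 -1.14] vision contact x -13.65 pen 1.33
```

servo_tool(
  moves="0.0008 0.0004 0 0 0 0 1;0.0008 0.0004 0 0 0 0 1;0 0 0 0 0 0 1",
)

```text
time_s: 22.85
tool_pos: [0.5555, 0.0708, 0.0967]
tool_rot: [179.8, -0.2, 83.0]
force: [-5.4, 2.3, 0.1]
grip_width: 0.0216
```

```bash
python3 st.py 2
```

```text
t 22.85 ball fx -11.47 fy 46.93 z 47.6 | F [-5.7  1.6  0.1] | rot [179.8  -0.2  83. ] | w 0.0216
t 22.90 ball fx -11.48 fy 46.92 z 47.5 | F [-4.4  2.2 -0.9] | rot [179.8  -0.2  83. ] | w 0.0219
t 22.95 ball fx -11.46 fy 46.94 z 47.6 | F [-3.9  1.9 -1.5] | rot [179.8  -0.2  83. ] | w 0.0221
Favg [-4.66  1.88 -0.76] vision contact x -12.76 pen 1.3
```

Trace done to +46.9 mm. I'll retreat in −x at this end and then lift.

servo_tool(
  moves="0.001 -0.003 0 0 0 0 1;0.001 -0.004 0 0 0 0 1;0.001 -0.004 -0.002 0 0 0 1;0 -0.003 -0.006 0 0 0 1;0 0 -0.01 0 0 0 1;0 0 -0.012 0 0 0 1;0 0 -0.012 0 0 0 1;0 0 -0.005 0 0 0 1;0 0 0 0 0 0 1",
)

```text
time_s: 23.7
tool_pos: [0.549, 0.0717, 0.1538]
tool_rot: [178.6, -0.1, 82.8]
force: [-0.3, -0.3, 0.1]
grip_width: 0.0216
```

```bash
python3 st.py; python3 mv.py .5149 -.2470 .145 82.9; python3 - <<'E'
from h import *
c=env.read_camera('side'); a=c['img'][130:330,250:430][:,:,::-1]
cv2.imwrite('pics/s1.png',cv2.resize(a,None,fx=3,fy=3,interpolation=cv2.INTER_CUBIC))
E
```

```text
t 23.70 ball fx -16.90 fy 46.90 z 104.8 | F [-0.2 -0.3  0.1] | rot [ 1.786e+02 -1.000e-01  8.280e+01] | w 0.0216
Favg [-0.25 -0.34  0.14] vision contact x -12.78 pen -4.12
t 23.7 pos [0.549  0.0717 0.1538] rot [ 1.7855e+02 -1.3000e-01  8.2800e+01] F [-0.3 -0.3  0.1] w 0.0216
d_tool [-0.3204  0.0059  0.0083] turn FS [ 0.051 -0.005 -0.004]
```

View pics/s1.png

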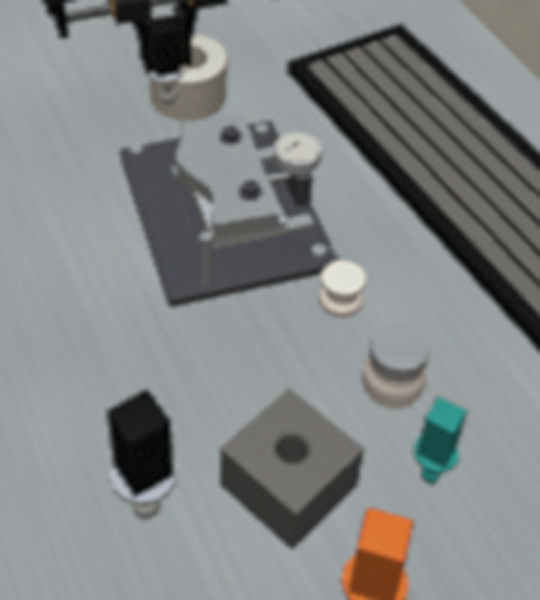

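The side view shows the tracer held upright at (165,60), the empty hole at (292,448), and the bystanders in place. Heading back to the stand.

servo_tool(
  moves="-0.015 0 0 0.01 0 0 1;-0.025 0 0 0.01 0 0 1;-0.03 0.001 0 0.01 0 0 1;-0.03 0.001 0 0.01 0 0 1;-0.03 0.001 0 0.01 0 0 1;-0.03 0.001 0 0 0 0 1;-0.03 0.001 0 0 0 0 1;-0.03 0.001 0 0 0 0 1;-0.025 0 0 0 0 0 1;-0.015 0 0 0 0 0 1;-0.008 0 0 0 0 0 1;0 0 0 0 0 0 1;0 0 0 0 0 0 1;0 0 0 0 0 0 1",
)

```text
time_s: 24.92
tool_pos: [0.5195, -0.2033, 0.1481]
tool_rot: [-179.7, -0.4, 83.2]
force: [0.3, 0.8, -0.4]
grip_width: 0.0216
```

```bash
python3 mv.py .5149 -.2470 .140 82.9
```

```text
t 24.9167 pos [ 0.5195 -0.2033  0.1481] rot [-179.73   -0.41   83.17] F [ 0.3  0.8 -0.4] w 0.0216
d_tool [-0.044   0.0007  0.0078] turn FS [-0.01  -0.014  0.009]
```

servo_tool(
  moves="-0.009 0 0.001 -0.003 -0.003 0 1;-0.012 0 0.001 -0.003 -0.003 0 1;-0.01 0 0.001 -0.003 -0.003 0 1;-0.005 0 0 0 -0.003 0 1;0 0 0 0 0 0 1;0 0 0 0 0 0 1;0 0 0 0 0 0 1",
)

```text
time_s: 25.5
tool_pos: [0.5162, -0.238, 0.1446]
tool_rot: [180.0, -0.1, 83.6]
force: [-1.1, 0.6, -0.6]
grip_width: 0.0218
```

```bash
python3 mv.py .5149 -.2470 .140 82.9
```

```text
t 25.5 pos [ 0.5162 -0.238   0.1446] rot [ 1.7997e+02 -1.0000e-01  8.3600e+01] F [-1.1  0.6 -0.6] w 0.0218
d_tool [-0.0091 -0.0003  0.0046] turn FS [ 0.001 -0.003  0.024]
```

servo_tool(
  moves="-0.003 0 0.001 0 0 0.01 1;-0.003 0 0.001 0 0 0.01 1;-0.002 0 0.001 0 0 0 1;0 0 0 0 0 0 1;0 0 0 0 0 0 1;0 0 0 0 0 0 1",
)

```text
time_s: 26.0
tool_pos: [0.5156, -0.2456, 0.1414]
tool_rot: [180.0, -0.1, 83.0]
force: [-0.2, -0.2, -1.0]
grip_width: 0.0218
```

```bash
python3 mv.py .5149 -.2470 .0721 82.9; python3 - <<'E'
from h import *
o,c,T=wrist('w4'); P=cloud(c,T)
m=((P[...,2]>.044)&(P[...,2]<.053)&(c['range_z']>0.13)).astype(np.uint8)
n,l,st,ce=cv2.connectedComponentsWithStats(m)
for i in range(1,n):
    if st[i,4]>300: print(st[i],P[l==i].mean(0).round(4),cv2.minAreaRect(P[l==i][:,:2].astype(np.float32)))
E
```

```text
t 26.0 pos [ 0.5156 -0.2456  0.1414] rot [ 1.7996e+02 -1.2000e-01  8.3050e+01] F [-0.2 -0.2 -1. ] w 0.0218
d_tool [-0.0016 -0.0005  0.0693] turn FS [ 0.001 -0.004  0.005]
[ 424  112   55   54 2308] [ 0.6254 -0.1995  0.0486] ((0.6260226368904114, -0.19998830556869507), (0.042425379157066345, 0.04232274368405342), 8.811152458190918)
[ 267  155  110   80 4431] [ 0.5166 -0.2364  0.0488] ((0.5148977041244507, -0.2470405101776123), (0.07028239965438843, 0.07053917646408081), 21.657644271850586)
```

View pics/w4.png

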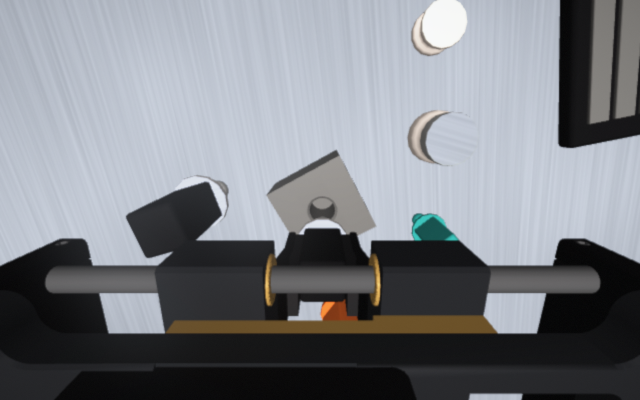

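The wrist view shows the hole at (322,207) just ahead of the held collar, with the stand refit at (0.5149, −0.2470). I'll descend to just above the mouth and check.

servo_tool(
  moves="-0.0008 -0.0003 0.004 0 0 0 1;-0.0008 -0.0002 0.007 0 0 0 1;0 0 0.007 0 0 0 1;0 0 0.006 0 0 0 1;0 0 0.004 0 0 0 1;0 0 0.001 0 0 0 1;0 0 0 0 0 0 1;0 0 0 0 0 0 1",
)

```text
time_s: 26.72
tool_pos: [0.5142, -0.2463, 0.108]
tool_rot: [-179.9, -0.2, 83.1]
force: [1.5, 0.1, -0.5]
grip_width: 0.0219
```

```bash
python3 mv.py .5149 -.2470 .0721 82.9
```

```text
t 26.7167 pos [ 0.5142 -0.2463  0.108 ] rot [-179.93   -0.19   83.1 ] F [ 1.5  0.1 -0.5] w 0.0219
d_tool [-0.0007  0.0009  0.0359] turn FS [-0.003 -0.007  0.007]
```

servo_tool(
  moves="-0.0003 0.0004 0.004 0 -0.003 0 1;-0.0003 0.0004 0.006 0 -0.003 0 1;0 0 0.006 0 0 0 1;0 0 0.006 0 0 0 1;0 0 0.005 0 0 0 1;0 0 0.002 0 0 0 1;0 0 0.001 0 0 0 1;0 0 0 0 0 0 1",
)

```text
time_s: 27.38
tool_pos: [0.5152, -0.247, 0.0749]
tool_rot: [-180.0, 0.0, 83.1]
force: [-0.3, -0.4, -1.0]
grip_width: 0.0216
```

```bash
python3 mv.py .5149 -.2470 .0721 82.9
```

```text
t 27.3833 pos [ 0.5152 -0.247   0.0749] rot [-1.7995e+02  1.0000e-02  8.3100e+01] F [-0.3 -0.4 -1. ] w 0.0216
d_tool [ 0.     -0.0003  0.0028] turn FS [-0.002  0.     0.007]
```

servo_tool(
  moves="0 0 0.001 0 0 0 1;0 0 0.001 0 0 0 1;0 0 0.001 0 0 0 1;0 0 0 0 0 0 1;0 0 0 0 0 0 1",
)

```text
time_s: 27.8
tool_pos: [0.5159, -0.2473, 0.0725]
tool_rot: [180.0, 0.0, 83.1]
force: [-0.4, 0.3, -1.0]
grip_width: 0.0221
```

```bash
python3 mv.py .5149 -.2470 .0721 82.9; python3 st.py 2|tail -1
```

```text
t 27.8 pos [ 0.5159 -0.2473  0.0725] rot [1.7996e+02 4.0000e-02 8.3100e+01] F [-0.4  0.3 -1. ] w 0.0221
d_tool [ 0.0002 -0.001   0.0004] turn FS [0.001 0.002 0.007]
Favg [ 0.31  0.29 -0.88] vision contact x -14.3 pen 2.77
```

servo_tool(
  moves="0 -0.0005 0.0006 0 0 0 1;0 -0.0004 0.0004 0 0 0 1;0 0 0 0 0 0 1;0 0 0 0 0 0 1",
)

```text
time_s: 28.23
tool_pos: [0.5156, -0.2473, 0.0722]
tool_rot: [179.9, 0.1, 83.1]
force: [0.2, 0.0, -0.9]
grip_width: 0.0219
```

```bash
python3 mv.py .5149 -.2470 .0721 82.9; python3 st.py 2|tail -1
```

```text
t 28.2333 pos [ 0.5156 -0.2473  0.0722] rot [1.7987e+02 7.0000e-02 8.3110e+01] F [ 0.2  0.  -0.9] w 0.0219
d_tool [ 0.0002 -0.0007  0.0001] turn FS [0.004 0.002 0.007]
Favg [ 0.01  0.04 -0.37] vision contact x -14.3 pen 2.53
```

Seating (Fz is easing). I'll open the gripper while holding position.

servo_tool(
  moves="0 0 0.0002 0 0 0 0.4;0 0 0 0 0 0 0.3;0 0 0 0 0 0 0.2;0 0 0 0 0 0 0;0 0 0 0 0 0 -0.5;0 0 0 0 0 0 -1;0 0 0 0 0 0 -1;0 0 0 0 0 0 -1",
)

```text
time_s: 29.0
tool_pos: [0.5156, -0.2475, 0.072]
tool_rot: [179.9, 0.1, 83.1]
force: [-0.2, -0.8, 1.0]
grip_width: 0.0604
```

```bash
python3 mv.py .5149 -.2470 .0721 82.9
```

```text
t 29.0 pos [ 0.5156 -0.2475  0.072 ] rot [1.7987e+02 8.0000e-02 8.3100e+01] F [-0.2 -0.8  1. ] w 0.0604
d_tool [ 0.0005 -0.0008 -0.0001] turn FS [0.005 0.003 0.007]
```

servo_tool(
  moves="0 0 0 0 0 0 -1;0 0 -0.004 0 0 0 -1;0 0 -0.008 0 0 0 -1;0 0 -0.012 0 0 0 -1;0 0 -0.015 0 0 0 -1;0 0 -0.02 0 0 0 -1;0 0 -0.02 0 0 0 -1;0 0 -0.015 0 0 0 -1;0 0 -0.01 0 0 0 -1;0 0 0 0 0 0 -1;0 0 0 0 0 0 -1",
)

```text
time_s: 29.92
tool_pos: [0.5164, -0.247, 0.1886]
tool_rot: [179.6, 0.2, 83.2]
force: [-0.5, 0.1, 0.1]
grip_width: 0.087
```

```bash
python3 - <<'E'
from h import *
o,c,T=wrist('w5'); print(o['time_s'],o['tool_pos'],o['tool_rot'],o['grip_width'],o['force'].round(1))
P=cloud(c,T)
for lo,hi in [(.088,.112),(.044,.053)]:
    m=((P[...,2]>lo)&(P[...,2]<hi)&(c['range_z']>0.13)).astype(np.uint8)
    n,l,st,ce=cv2.connectedComponentsWithStats(m)
    for i in range(1,n):
        if st[i,4]>150:
            print(lo,st[i],ce[i].round(1),P[l==i].mean(0).round(4),cv2.minAreaRect(P[l==i][:,:2].astype(np.float32)))
c=env.read_camera('side'); a=c['img'][130:330,250:430][:,:,::-1]
cv2.imwrite('pics/s2.png',cv2.resize(a,None,fx=3,fy=3,interpolation=cv2.INTER_CUBIC))
E
```

```text
29.9167 [ 0.51637568 -0.24698415  0.18862277] [179.62422377   0.18283843  83.16394505] 0.08696294726962954 [-0.5  0.1  0.1]
0.088 [171 176  55  41 515] [210.6 192.3] [ 0.4269 -0.2209  0.1005] ((0.4214058220386505, -0.21781881153583527), (0.020322591066360474, 0.04140685871243477), 51.42026901245117)
0.088 [308 194  26  27 685] [320.6 207. ] [ 0.5155 -0.2452  0.098 ] ((0.515261173248291, -0.24630649387836456), (0.021360674872994423, 0.0215833131223917), 83.20722198486328)
0.088 [321 293  41  27 885] [340.7 308. ] [ 0.5224 -0.3425  0.1031] ((0.5220385193824768, -0.3421308696269989), (0.020461490377783775, 0.037578240036964417), 88.4140396118164)
0.044 [ 406  111   46   46 1631] [428.8 133.4] [ 0.6254 -0.1996  0.0486] ((0.6258940696716309, -0.1999131292104721), (0.04233714938163757, 0.04211631044745445), 11.137901306152344)
0.044 [ 273  147   94   92 3730] [320.  190.5] [ 0.5152 -0.2431  0.0489] ((0.5149275660514832, -0.24701239168643951), (0.07024449110031128, 0.0703546330332756), 21.756715774536133)
```

View pics/s2.png

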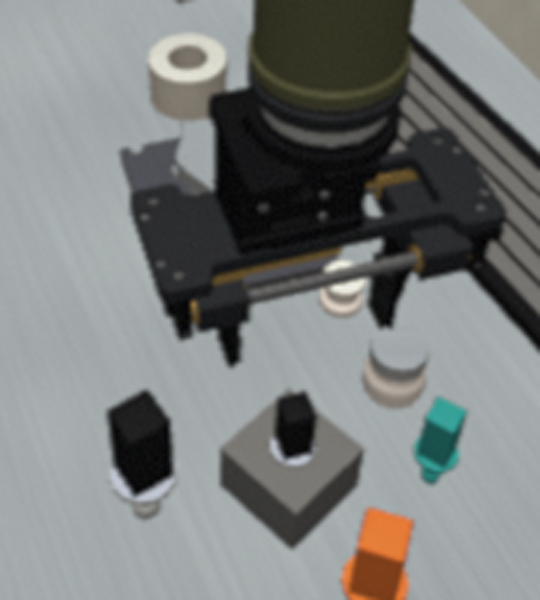

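View pics/w5.png

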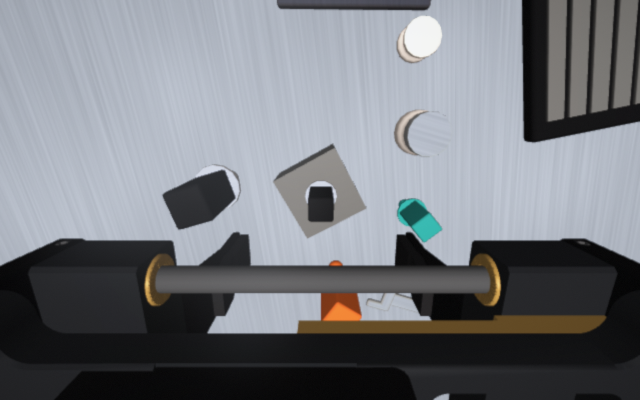

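The side view shows the tracer upright with its collar down on the block (px 293,445), the gripper well clear and the visible bystanders undisturbed. The wrist view puts the handle top at (0.5153, −0.2463, 0.098), as at the start. I'll hand it in.

```bash
python3 - <<'E'
from h import *
print(env.get_obs()['joint_velocities'].round(2)); print(env.sign_off())
E
```

```text
[-0.12  0.9   0.19  0.91  0.13  0.01 -0.05]
the job is handed in; nothing more can be done
None
```

I took the small black tracer out of its stand and traced the cam edge in one pass from the pin end to the other end. I then put it back collar-down, let go and handed the job in at about 30 s of the 72 s. The sign-off reports no verdict, so what follows is from my own readings.

- **Trace:** the ball ran from fixture y = −48.5 mm to +46.9 mm, at z of about 46–47.5 mm. My camera fit put the cam about 16 mm off along x and turned about −0.056 rad.
- **Force:** averaged readings were about 2–3 N at the very start and 3–5.5 N over the rest. Single readings had noise of about 0.5 N and peaked near 6 N. I only read the force between short calls, so I did not observe it during the moves. It showed contact at every stop.
- **Last checks:** the handle top is 0.8 mm from the stand's centre and at the same height as at the start. The tracer looks upright, with the gripper open and about 12 cm above it. The bystanders I could see look undisturbed. I did not recheck the screwdriver, the bolt tray or the whole wrench.
- **Disagreement:** the edge fit needed a 1.3 mm shift along y, so the y positions along the edge may be off by about that much.

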